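# Ease a culture bottle's lift table down level with the shaker deck

### The job

Crack the release valve of the small hydraulic lift open so that its table sinks slowly with the culture bottle, never faster than 30 mm/s, and shut the valve fully again so that the table stops level with the top of the white shaker deck beside it; it cannot be pumped up again. Turn the valve by its lever with the red post, with a light touch (never more than 30 N on it, at its stop too). Do not touch the table or the bottle, and leave the loose things around where they are.

Things in the scene. Friction and masses are not known exactly. Their poses are not given: they have to be found in the camera images.
- lift: Hydraulic bench lift, fixed: grey base plate 350 x 190 x 14 mm, ram cylinder (radius 41 mm, to height 76 mm) at its far end, white valve block 110 x 70 mm, 60 mm high, at its near end. Origin at the table surface under the ram axis; its x axis points from the valve to the ram (the valve axis is at x = -180 mm, y = 0), z up. It stands turned by up to 0.3 rad.
- lift_table: The lift's aluminium table, 200 x 200 x 12 mm with orange edges, on the ram, carrying a clamped squat green culture bottle (104 mm across, 80 mm tall); its origin is the centre of its underside. It moves only up and down, is held up while the valve is shut, and sinks on its own weight (0.9 to 2.2 kg, not known beforehand) when the valve is open far enough. Its top starts 45 to 75 mm above the deck's top.
- rim_left (a point): Upper edge of the lift table at the middle of its left (+y of the lift) side, at the height of its top.
- rim_right (a point): The same on the right (-y) side.
- valve (a joint): Valve angle in rad: 0 shut against a hard stop (as it starts), 1.4 fully open; opens anticlockwise seen from above and stays where it is left. Nothing sinks before some angle between about 0.3 and 1.0 rad, which depends on the unknown load; past that the speed grows by about 11 mm/s for each further 0.1 rad; turning back below it stops the table at once.
- valve_axis (a point): Point on the vertical valve spindle, 95 mm above the work surface. Turning the valve takes about 2 to 5 N at the post to open and 5 to 8 N to shut; at the shut stop the force rises sharply.
- valve_post (a point): On the axis of the red upright round post at the end of the valve lever, 16 mm in diameter, standing from 69 to 115 mm above the work surface; this point is at 95 mm height and 60 mm from the spindle axis. The dark lever bar (10 mm thick, its top at 77 mm) joins it to the spindle. With the valve shut the lever points from the spindle away from the ram, turned 30 degrees towards the lift's left (150 degrees in the lift's frame); it moves with the valve.
- deck: White shaker with a black mat on top and two small flasks at the back, 200 x 200 mm, fixed; it stands on one side of the lift, either left or right, 25 mm from the lift table. The top of its mat is 147 mm above its origin, which may lie up to 20 mm below the work surface, so read its height.
- deck_left (a point): Left edge of the deck, at the height of its top (the mat's top): the height to match.
- deck_right (a point): Right edge of the deck, at the height of its top.
- hotplate: Blue hotplate with a white top, 200 x 170 x 81 mm, fixed, on the lift's other side; not the thing to match. Origin centre of underside.
- jar: Glass jar with blue cap, 48 mm wide, 60 mm tall, standing loose; leave alone. Origin centre of underside.
- adapter: Black power adapter, 75 x 45 x 32 mm, loose; leave alone. Origin centre of underside.
- tip_box: Open yellow box, 100 x 75 x 40 mm, loose; leave alone. Origin centre of underside.

How it is judged:
By the outcome, as a careful person would: the job done as asked, in the order asked, and still so for the second after the job is handed in, with the robot touching nothing.
It also fails if it takes over 64 s, if anything falls off the work surface, if the arm or the gripper's body presses on something with over 40 N, if the wrist force passes 120 N, or if a joint passes its speed limit or range.

### The arm

A 7-joint arm with a two-finger parallel gripper is mounted at the origin on the work surface. World frame = base frame: x ahead of the robot, y to its left, z up, the work surface at z = 0. Lengths are in m, angles in rad, forces in N, time in s.
With the tool pointing down it reaches from about 0.425 to 0.875 m from the base axis. Payload 8.4 kg.
Tool frame: the origin (TCP) lies at the very end of the fingers, on their centre line; the grasp point (between the pads) lies 19 mm behind it (ctrl.grasp_offset is the distance from the TCP to the grasp point, in m); x points along the fingers, y is the direction in which the jaws open and shut, and the axes are right-handed (so a half turn about x gives the same grasp; the last joint's range is limited). The gripper opens to 85 mm and grips with 20 to 120 N. Pads are 22 mm wide; open, the fingers measure 114 mm over their backs; the gripper's body (76 mm by 85 mm) begins 54 mm behind the grasp point. The pads swing forward as they close: fully open they stand 13 mm farther back than shut.
Start: joints at [-1.343, 0.333, 0.04, 1.465, -0.013, 1.343, -0.059], TCP at [0.209, 0.616, 0.231] pointing down, gripper open.
Joint ranges: [-2.58, 2.58], [-0.38, 2.09], [-1.3, 1.39], [0.25, 2.4], [-1.5, 4.64], [0.08, 2.09], [-2.65, 2.65]. Speed limits (rad/s): [2.22, 2.22, 2.79, 2.79, 3.14, 3.14, 3.14].

### API

Orientations are given as a unit quaternion [w, x, y, z].
In Python, from bench import status, viewer, workorder, ctrl gives the robot as it stands. The module is installed in compiled form; this text tells all that it offers.
- The arm moves only by the tool move_arm, never from a script. Its argument "commands" is a list of rows, each a list of 6 numbers: the shift along the world's x, y, z in m, then the turn, a rotation vector about the world's x, y, z in degrees. A call has exactly 5 rows; each row is the pose to reach, as a shift and turn from the pose commanded when the call began; what a row does not reach only later rows make up. A row lasts 1/12 s, in which the tool goes at most 41.7 mm and 7.16 degrees, less where a joint would pass 70% of its speed; a pose out of reach is approached as far as the arm can. A call with a gripper value outside its range is refused whole. "claw" is the finger opening in m, from 0 to 0.0854, set as the call begins (left out, the last holds). The fingers move at their own pace and stop on an object; "grip_force" is the grip in N (left out, the last holds). Time passes only in rows, so rows that repeat a pose let the fingers close, or fill a call up. It gives the time, the measured TCP pose, the force and the opening at its end, in the units of the state.
- status.observe(): the state, without advancing time (a new reading comes with each control period).
- viewer.snapshot(name): name is "scene" or "top"; returns the picture (420x560x3 uint8, red, green, blue); there is no depth.
- viewer.camera_info(name): a dict with "mtx" (3x3 intrinsics, pixels), "world_from_camera" (4x4, takes a point from camera to world coordinates). Camera axes: x right, y down, z forward; pixel columns grow to the right and rows downward; lengths in m; the calibration is good to about 2 mm. A picture is of the moment at which its call begins. camera_info takes no time and is no camera call.
- workorder.sign_off(): hands the job in, once; it reports no verdict.
The state is a dict: "time": time; "joint_pos": joint angles; "joint_vel": joint speeds; "joint_torque": joint torques, N m; "tool_pos": TCP position; "eef_rot": TCP orientation; "ft_force": force on the tool from outside, world axes, zero at the start; "moment": the same for the moment, N m; "gripper_width": finger opening in m.
Only numpy, scipy, OpenCV 4.12 (cv2) and the standard library are available. Lean on these libraries where they do the work, as an engineer would, in place of code of your own. Each camera call takes 0.05 s, during which the arm holds its last target.

## Working session

There is one attempt and no reset: what is moved stays moved. The work goes in short steps, Python scripts to look and compute and a tool call to move; the robot and the scene stay as the last step left them, time stands still between calls to the robot, and variables do not carry over. Pictures are saved under pics/ and viewed, and the job is handed in when it is done.

Besides the shell and the picture viewer there is one more tool, called by a JSON object that holds its "method" and its "body". move_arm: Moves the arm, as the interface text tells. Its arguments: {"type":"object","properties":{"commands":{"type":"array","items":{"type":"array","items":{"type":"number"}}},"claw":{"type":"number"},"grip_force":{"type":"number"}},"required":["commands"]}

```bash
mkdir -p pics; python3 - <<'E'
from bench import status, viewer, ctrl
import cv2,json,numpy as np
s=status.observe();print(s)
for n in("scene","top"):
    im=viewer.snapshot(n);cv2.imwrite(f"pics/{n}0.png",im[:,:,::-1])
    c=viewer.camera_info(n);print(n,np.round(c["mtx"],2).tolist(),np.round(c["world_from_camera"],4).tolist())
print(status.observe()["time"])
E
```

```text
{'time': 0.0, 'joint_pos': array([-1.34321021,  0.33391555,  0.03989754,  1.46627915, -0.0133736 ,
        1.34329908, -0.05848872]), 'joint_vel': array([ 0.00048674, -0.00070512, -0.00143215, -0.00043504, -0.00040249,
        0.00119643, -0.00016792]), 'joint_torque': array([ 5.59288928e-04, -6.58569002e+01,  1.36535648e+00, -4.05556941e+01,
        1.66443712e-02,  1.28517966e-02,  5.15959277e-05]), 'tool_pos': array([0.20855348, 0.61514963, 0.23041475]), 'eef_rot': array([ 0.69764404,  0.11445414,  0.69773059, -0.11560737]), 'ft_force': array([ 0.00455507, -0.70854766,  0.40645583]), 'moment': array([-0.00077867, -0.0204475 ,  0.04664307]), 'gripper_width': 0.08541277136158207}
scene [[486.26, 0.0, 284.02], [0.0, 486.26, 220.07], [0.0, 0.0, 1.0]] [[-0.0681, 0.6361, -0.7686, 1.4063], [0.9976, 0.0366, -0.0581, 0.1465], [-0.0088, -0.7707, -0.6371, 0.8286], [0.0, 0.0, 0.0, 1.0]]
top [[380.86, 0.0, 281.42], [0.0, 380.86, 204.83], [0.0, 0.0, 1.0]] [[0.0092, -0.9914, 0.1306, 0.4094], [-0.9999, -0.0076, 0.013, 0.073], [-0.0119, -0.1307, -0.9913, 1.0552], [0.0, 0.0, 0.0, 1.0]]
0.1
```

View pics/scene0.png

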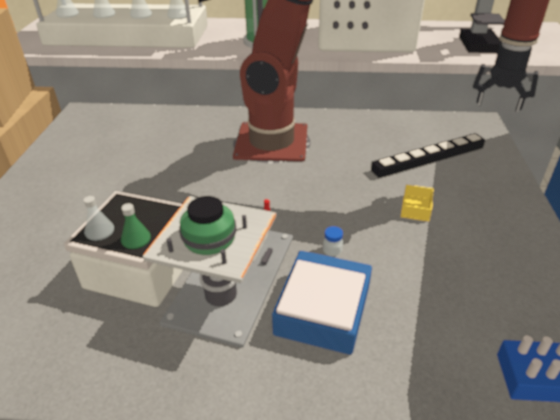

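View pics/top0.png

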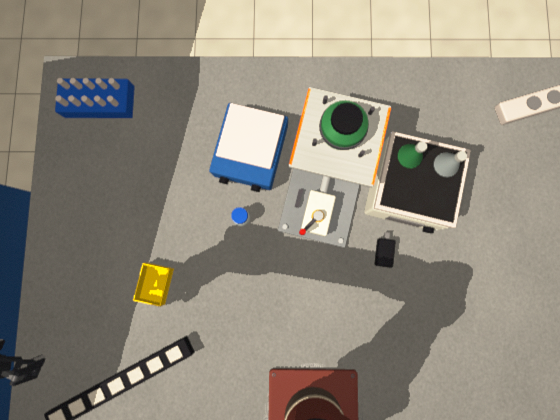

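The scene view shows the lift with the deck on its right (-y) and the hotplate on its left. In the top view the red post is at about (302,232), the spindle at (319,215) and the table at (340,137). Next I'll zoom in to measure.

```bash
python3 - <<'E'
import cv2
a=cv2.imread("pics/top0.png");b=cv2.imread("pics/scene0.png")
cv2.imwrite("pics/t1.png",cv2.resize(a[80:250,270:480],None,fx=3.5,fy=3.5,interpolation=cv2.INTER_CUBIC))
cv2.imwrite("pics/s1.png",cv2.resize(b[180:350,60:300],None,fx=3.3,fy=3.3,interpolation=cv2.INTER_CUBIC))
E
```

```text
(no output)
```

View pics/t1.png

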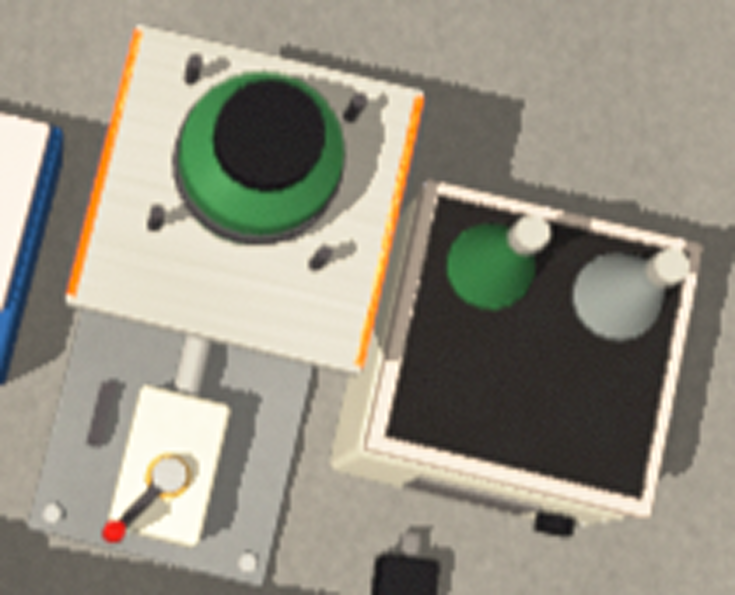

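View pics/s1.png

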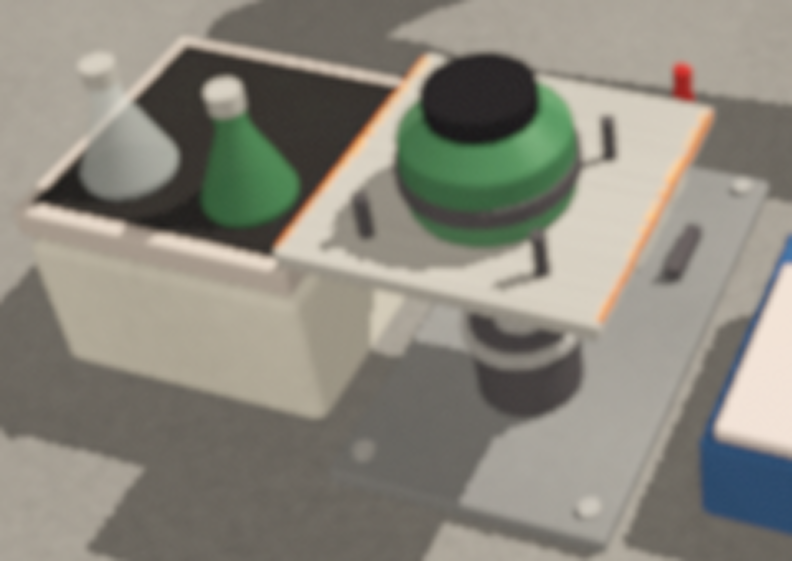

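```bash
cat > h.py <<'E'
import numpy as np
from bench import viewer
C={n:(viewer.camera_info(n)["mtx"],np.linalg.inv(viewer.camera_info(n)["world_from_camera"])) for n in("scene","top")}
def proj(n,P):
    K,T=C[n];P=np.atleast_2d(P);q=(T[:3,:3]@P.T).T+T[:3,3];q=q@K.T;return q[:,:2]/q[:,2:]
def ray(n,uv,z):
    K,T=C[n];W=np.linalg.inv(T);d=W[:3,:3]@np.linalg.inv(K)@np.array([uv[0],uv[1],1.]);return W[:3,3]+d*(z-W[2,3])/d[2]
def crop(n,p):
    p=np.array(p,float)
    return (p+.5)/3.5-.5+[270,80] if n=="top" else (p+.5)/3.3-.5+[60,180]
def tri(a,b):
    A=[];
    from cv2 import triangulatePoints
    P=[C[n][0]@C[n][1][:3] for n in("top","scene")]
    X=triangulatePoints(P[0],P[1],np.array(a,float).reshape(2,1),np.array(b,float).reshape(2,1)).ravel();return X[:3]/X[3]
E
python3 - <<'E'
from h import *
from scipy.optimize import least_squares
T={"top":crop("top",[(137,27),(422,95),(360,370),(68,297)]),"scene":crop("scene",[(600,330),(278,250),(426,57),(713,110)])}
R=lambda a:np.array([[np.cos(a),-np.sin(a)],[np.sin(a),np.cos(a)]])
L=np.array([(.1,.1),(.1,-.1),(-.1,-.1),(-.1,.1)])
def sq(p,L=L): return np.c_[L@R(p[2]).T+p[:2],np.full(len(L),p[3])]
f=lambda p:np.concatenate([(proj(n,sq(p))-T[n]).ravel() for n in T])
r=least_squares(f,[.65,-.05,-.2,.2]);print("table",r.x,np.round(r.fun,1))
for i in range(4):print(np.round(tri(T["top"][i],T["scene"][i]),4))
p=r.x
for n,q in(("spindle",(-.18,0)),("post",(-.18-.06*np.cos(np.pi/6),.03))):
    w=R(p[2])@q+p[:2];print(n,w,proj("top",[*w,.115]),proj("top",[*w,.095]))
print(ray("top",crop("top",(114,531)),.115),ray("top",crop("top",(168,474)),.085))
# deck: yaw free; outer rim corners
D={"top":crop("top",[(701,245),(652,515),(370,450)]),}
print("mat NR tri",tri(crop("top",(645,497)),crop("scene",(185,50))), tri(crop("top",(645,497)),crop("scene",(187,48))))
print("rim NR tri",tri(crop("top",(652,515)),crop("scene",(185,37))))
print("rim FR", tri(crop("top",(701,245)),crop("scene",(22,208))))
E
```

```text
table [ 0.68780713 -0.05085127 -0.23769972  0.19079017] [-0.4 -0.9  0.5 -1.1  0.   1.3 -1.   1.6 -0.4 -0.1 -1.3  1.5  0.7 -0.7
  0.3 -0.1]
[0.8071 0.0226 0.189 ]
[ 0.7583 -0.1699  0.1918]
[ 0.5701 -0.125   0.1912]
[0.6173 0.0688 0.1929]
spindle [ 0.51286834 -0.0084671 ] [[319.19401836 213.28236393]] [[318.51171769 214.1410105 ]]
post [0.46943189 0.03292463] [[302.45859062 230.65991055]] [[302.11855499 231.1639634 ]]
[0.46770789 0.03352325 0.115     ] [ 0.51153522 -0.00708781  0.085     ]
mat NR tri [ 0.49283533 -0.33058491  0.13154183] [ 0.4925315  -0.32917326  0.1333278 ]
rim NR tri [ 0.480312   -0.33406901  0.1339473 ]
rim FR [ 0.67109982 -0.37689802  0.13491543]
```

```bash
python3 - <<'E'
import cv2
a=cv2.imread("pics/top0.png");b=cv2.imread("pics/scene0.png")
cv2.imwrite("pics/t2.png",cv2.resize(a[128:232,362:476],None,fx=5.5,fy=5.5,interpolation=cv2.INTER_CUBIC))
cv2.imwrite("pics/s2.png",cv2.resize(b[185:305,60:200],None,fx=5,fy=5,interpolation=cv2.INTER_CUBIC))
E
```

```text
(no output)
```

View pics/t2.png

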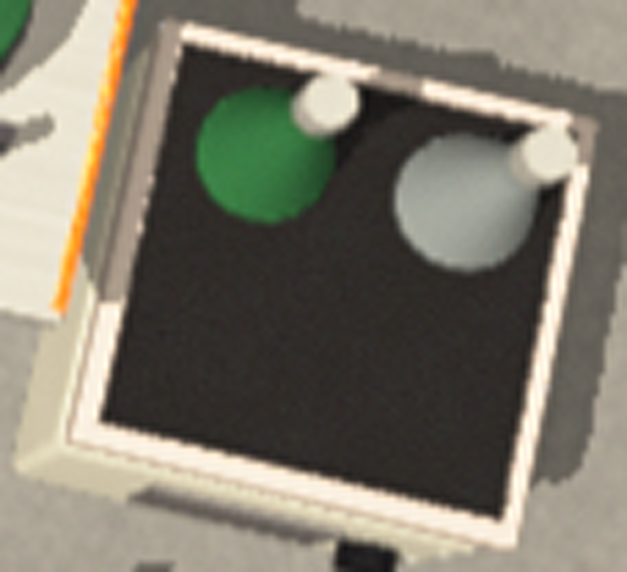

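View pics/s2.png

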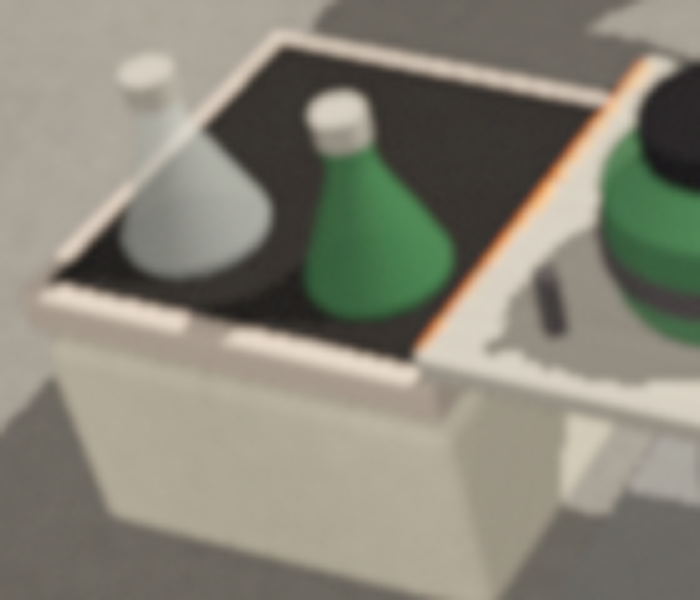

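```bash
python3 - <<'E'
from h import *
from scipy.optimize import least_squares
t=lambda p:(np.array(p,float)+.5)/5.5-.5+[362,128]
s=lambda p:(np.array(p,float)+.5)/5-.5+[60,185]
# corner order FL,FR,NR,NL
S=np.array([(1,1),(1,-1),(-1,-1),(-1,1)])
obs=[("top","m",0,t((180,46))),("top","m",2,t((503,521))),("top","m",3,t((101,421))),
("top","r",0,t((170,22))),("top","r",1,t((597,122))),("top","r",2,t((515,548))),("top","r",3,t((68,440))),
("scene","m",2,s((283,46))),("scene","m",1,s((52,280))),("scene","r",2,s((282,29))),("scene","r",1,s((32,292)))]
def pts(p,k):
    x,y,a,hm,zm,hr,zr=p;h,z=(hm,zm) if k=="m" else (hr,zr)
    c,q=np.cos(a),np.sin(a);R=np.array([[c,-q],[q,c]]);return np.c_[S*h@R.T+[x,y],np.full(4,z)]
def f(p): return np.concatenate([(proj(n,pts(p,k)[i])[0]-o) for n,k,i,o in obs]+[[(p[5]-.1)*0]])
r=least_squares(f,[.6,-.26,-.237,.09,.133,.1,.133]);print(np.round(r.x,4));print(np.round(r.fun,1))
J=r.jac;print(np.round(np.sqrt(np.diag(np.linalg.inv(J.T@J)))*.4,4))
for k,i in(("m",2),("r",2),("r",1)):
    o={n:v for n,kk,ii,v in obs if (kk,ii)==(k,i)};print(k,i,tri(o["top"],o["scene"]))
E
```

```text
[ 0.5987 -0.2611 -0.2362  0.0893  0.135   0.0982  0.1335]
[ 0.4 -0.3 -0.8  0.1 -0.4  0.6 -0.7  0.1 -0.3  0.2 -0.2 -0.3  1.1 -0.2
  0.4 -0.7  0.5 -0.  -0.4  0.5 -1.4 -0.1 -0. ]
[0.0003 0.0004 0.0025 0.0003 0.0008 0.0003 0.0008]
m 2 [ 0.49129175 -0.32878122  0.13324185]
r 2 [ 0.47939457 -0.33296596  0.13452941]
r 1 [ 0.67106421 -0.3779048   0.13390828]
```

```bash
python3 - <<'E'
from bench import status
from scipy.spatial.transform import Rotation as R
import numpy as np
s=status.observe();q=s["eef_rot"];M=R.from_quat(q[[1,2,3,0]]).as_matrix();print(M.round(3));print("yaw of jaw axis",np.degrees(np.arctan2(M[1,1],M[0,1])),np.degrees(s["joint_pos"]))
E
```

```text
[[-0.     0.321  0.947]
 [-0.001  0.947 -0.321]
 [-1.    -0.001  0.   ]]
yaw of jaw axis 71.27872515665781 [-76.96176052  19.12722499   2.28348151  84.00642848  -0.76905448
  76.96377936  -3.35093454]
```

{"method": "move_arm", "body": {"commands": [[0.013,-0.029,0,0,0,0],[0.026,-0.058,0,0,0,0],[0.039,-0.087,0,0,0,0],[0.052,-0.116,0,0,0,0],[0.065,-0.145,0,0,0,0]], "claw": 0.034, "grip_force": 20}}

```text
time: 0.52
tool_pos: [0.274, 0.4689, 0.2308]
eef_rot: [0.698, 0.115, 0.698, -0.115]
ft_force: [0.3, 0.3, 0.0]
gripper_width: 0.0336
```

{"method": "move_arm", "body": {"commands": [[0.013,-0.029,0,0,0,0],[0.026,-0.058,0,0,0,0],[0.039,-0.087,0,0,0,0],[0.052,-0.116,0,0,0,0],[0.065,-0.145,0,0,0,0]]}}

```text
time: 0.93
tool_pos: [0.3389, 0.3239, 0.2311]
eef_rot: [0.698, 0.115, 0.698, -0.115]
ft_force: [1.0, 0.7, -0.4]
gripper_width: 0.0339
```

{"method": "move_arm", "body": {"commands": [[0.013,-0.029,0,0,0,0],[0.026,-0.058,0,0,0,0],[0.039,-0.087,0,0,0,0],[0.052,-0.116,0,0,0,0],[0.065,-0.145,0,0,0,0]]}}

```text
time: 1.35
tool_pos: [0.4038, 0.1789, 0.2312]
eef_rot: [0.698, 0.115, 0.698, -0.115]
ft_force: [-0.3, 0.6, 0.3]
gripper_width: 0.0341
```

{"method": "move_arm", "body": {"commands": [[0.013,-0.029,0,0,0,0],[0.026,-0.058,0,0,0,0],[0.039,-0.087,0,0,0,0],[0.052,-0.116,0,0,0,0],[0.065,-0.147,0,0,0,0]]}}

```text
time: 1.77
tool_pos: [0.4688, 0.0323, 0.2312]
eef_rot: [0.698, 0.115, 0.698, -0.115]
ft_force: [0.7, 0.0, 0.4]
gripper_width: 0.0342
```

```bash
python3 - <<'E'
from bench import viewer
import cv2,numpy as np
a=viewer.snapshot("top")[:,:,::-1];b=viewer.snapshot("scene")[:,:,::-1]
cv2.imwrite("pics/c1.png",np.hstack([cv2.resize(a[150:280,240:370],None,fx=3,fy=3),cv2.resize(b[150:280,200:330],None,fx=3,fy=3)]))
E
```

```text
(no output)
```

View pics/c1.png

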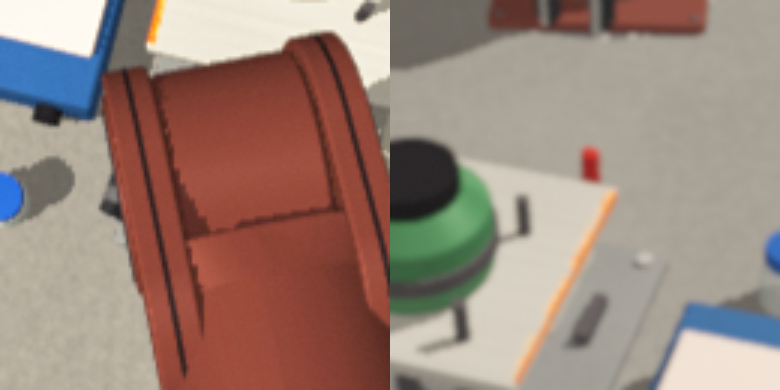

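The arm hides the post in the top view. The scene view shows the post (crop 590,165) just below and behind the fingers. I'll lower to just above it.

{"method": "move_arm", "body": {"commands": [[0,0,-0.03,0,0,0],[0,0,-0.06,0,0,0],[0,0,-0.085,0,0,0],[0,0,-0.1,0,0,0],[0,0,-0.106,0,0,0]]}}

```text
time: 2.28
tool_pos: [0.4668, 0.0337, 0.1228]
eef_rot: [0.696, 0.114, 0.699, -0.116]
ft_force: [-0.9, -0.5, 0.5]
gripper_width: 0.0342
```

```bash
python3 - <<'E'
from bench import viewer
from h import *
import cv2,numpy as np
b=viewer.snapshot("scene")[:,:,::-1].copy()
print(proj("scene",[[.4688,.0323,.125],[.4688,.0323,.115],[.4688,.0323,.095]]))
cv2.imwrite("pics/c2.png",cv2.resize(b[170:230,225:315],None,fx=8,fy=8,interpolation=cv2.INTER_CUBIC))
E
```

```text
[[265.89368894 195.95710053]
 [266.02782818 199.25813206]
 [266.29181428 205.75456386]]
```

View pics/c2.png

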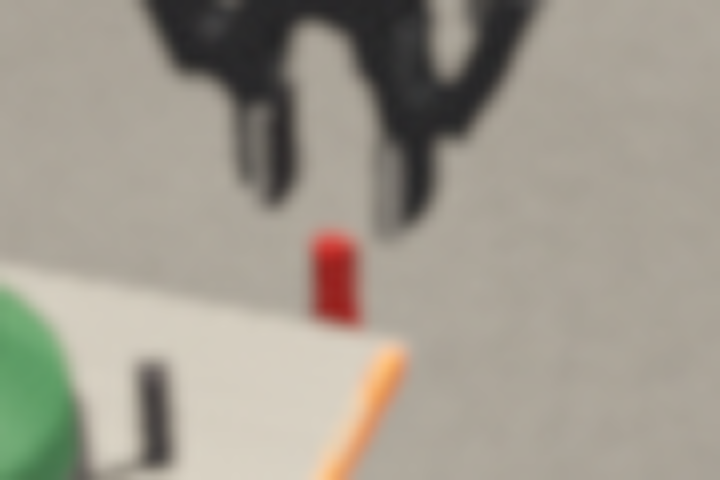

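The post top is at crop (334,243), centred between the two fingertips. I'll descend around it and narrow the gap to a loose cage.

{"method": "move_arm", "body": {"commands": [[0,0,-0.01,0,0,0],[0,0,-0.02,0,0,0],[0,0,-0.03,0,0,0],[0,0,-0.038,0,0,0],[0,0,-0.042,0,0,0]]}}

```text
time: 2.75
tool_pos: [0.4682, 0.0335, 0.0822]
eef_rot: [0.697, 0.115, 0.698, -0.115]
ft_force: [-0.8, 0.4, -1.0]
gripper_width: 0.0338
```

{"method": "move_arm", "body": {"commands": [[0,0,0,0,0,0],[0,0,0,0,0,0],[0,0,0,0,0,0],[0,0,0,0,0,0],[0,0,0,0,0,0]], "claw": 0.024}}

```text
time: 3.17
tool_pos: [0.469, 0.0336, 0.0837]
eef_rot: [0.698, 0.115, 0.697, -0.115]
ft_force: [0.9, 0.2, 0.5]
gripper_width: 0.0243
```

```bash
cat > trk.py <<'E'
from h import *
import cv2
from bench import status
from scipy.optimize import brentq
P0=np.array([.6878,-.05085,-.2377])
def edge(z,side):
    c,s=np.cos(P0[2]),np.sin(P0[2]);R=np.array([[c,-s],[s,c]])
    return proj("scene",np.c_[np.array([(-.1,.1*side),(.1,.1*side)])@R.T+P0[:2],[z,z]])
def omask(im):
    f=im.astype(float);w=np.clip((f[:,:,0]-f[:,:,2])-45,0,None)*(f[:,:,0]>150)*(f[:,:,0]-f[:,:,1]>20);return w
def dist(w,z,side):
    a,b=edge(z,side);d=b-a;L=np.hypot(*d);d/=L;n=np.array([-d[1],d[0]])
    v,u=np.nonzero(w);q=np.c_[u,v]-a;t=q@d/L;e=q@n;m=(t>.12)&(t<.88)&(abs(e)<9);ww=w[v[m],u[m]]
    return (e[m]*ww).sum()/ww.sum() if ww.sum()>0 else np.nan
def zfit(im,off):
    w=omask(im);o=[]
    for s in(1,-1):
        zs=np.arange(.10,.22,.001);best=[(z,dist(w,z,s)-off[s]) for z in zs]
        c=[(x,y) for x,y in zip(best,best[1:]) if x[1]*y[1]<=0 and abs(x[1])<3]
        o.append(np.nan if not c else min((x[0]+.001*x[1]/(x[1]-y[1]) for x,y in c),key=lambda z:-sum(w.ravel()*0)))
    return o
E
python3 - <<'E'
from trk import *
im=cv2.imread("pics/scene0.png")[:,:,::-1];w=omask(im)
off={s:dist(w,.191,s) for s in(1,-1)};print(off)
for z in(.185,.188,.191,.194):print(z,[dist(w,z,s) for s in(1,-1)])
print(zfit(im,off))
sp=np.array([.5122,-.0078]);a0=np.radians(136.6)
p=lambda t:sp+.06*np.array([np.cos(a0+t),np.sin(a0+t)])
for t in np.arange(-.2,1.35,.1):print(round(t,2),(p(t)).round(4))
E
```

```text
{1: np.float64(0.9918466588834769), -1: np.float64(0.6460461116016744)}
0.185 [np.float64(2.170904222096086), np.float64(2.3933021557895597)]
0.188 [np.float64(1.5779126480149643), np.float64(1.5213183651949127)]
0.191 [np.float64(0.9918466588834769), np.float64(0.6460461116016744)]
0.194 [np.float64(0.4057109469217135), np.float64(-0.23762227043624243)]
[np.float64(0.19100000000000006), np.float64(0.19099999999999992)]
-0.2 [0.4777 0.0413]
-0.1 [0.4729 0.0376]
0.0 [0.4686 0.0334]
0.1 [0.4647 0.0289]
0.2 [0.4613 0.0239]
0.3 [0.4584 0.0187]
0.4 [0.456  0.0132]
0.5 [0.4542 0.0075]
0.6 [0.4529 0.0016]
0.7 [ 0.4523 -0.0044]
0.8 [ 0.4523 -0.0104]
0.9 [ 0.4528 -0.0163]
1.0 [ 0.454  -0.0222]
1.1 [ 0.4557 -0.028 ]
1.2 [ 0.458  -0.0335]
1.3 [ 0.4608 -0.0388]
```

{"method": "move_arm", "body": {"commands": [[-0.002,-0.0022,0,0,0,0],[-0.0039,-0.0045,0,0,0,0],[-0.0056,-0.007,0,0,0,0],[-0.0073,-0.0095,0,0,0,0],[-0.0088,-0.0121,0,0,0,0]]}}

```text
time: 3.58
tool_pos: [0.4592, 0.0232, 0.0834]
eef_rot: [0.697, 0.115, 0.698, -0.114]
ft_force: [-3.3, 8.6, 2.0]
gripper_width: 0.0239
```

```bash
cat > z.py <<'E'
from trk import *
import sys
off={1:.992,-1:.646}
im=viewer.snapshot("scene");s=status.observe()
print("z",np.round(zfit(im,off),4),"t",round(s["time"],2),"f",s["ft_force"].round(1),"tcp",s["tool_pos"].round(4))
if len(sys.argv)>1: cv2.imwrite(f"pics/{sys.argv[1]}.png",im[:,:,::-1])
E
python3 z.py
```

```text
z [0.1896 0.1909] t 3.63 f [-2.6  6.2  1.6] tcp [0.4589 0.0225 0.0833]
```

{"method": "move_arm", "body": {"commands": [[-0.0006,-0.0011,0,0,0,0],[-0.0012,-0.0022,0,0,0,0],[-0.0017,-0.0033,0,0,0,0],[-0.0022,-0.0044,0,0,0,0],[-0.0026,-0.0054,0,0,0,0]]}}

```text
time: 4.05
tool_pos: [0.4565, 0.0173, 0.0832]
eef_rot: [0.697, 0.115, 0.698, -0.114]
ft_force: [-2.4, 6.6, 0.6]
gripper_width: 0.024
```

```bash
python3 z.py
```

```text
z [0.1935 0.1896] t 4.1 f [-1.3  5.3 -0.4] tcp [0.4564 0.0171 0.0832]
```

```bash
cat > z.py <<'E'
from trk import *
import sys
ref=cv2.imread("pics/scene0.png")
off={1:.992,-1:.646}
# second measure: bottle + table template shift
def bottle(im):
    g0=cv2.cvtColor(ref,cv2.COLOR_BGR2GRAY);g=cv2.cvtColor(im,cv2.COLOR_RGB2GRAY)
    c,s=np.cos(P0[2]),np.sin(P0[2]);ctr=lambda z:proj("scene",[P0[0],P0[1],z])[0]
    t=g0[197:253,178:238]  # bottle
    r=cv2.matchTemplate(cv2.resize(g[180:330,165:250],None,fx=8,fy=8,interpolation=cv2.INTER_CUBIC),cv2.resize(t,None,fx=8,fy=8,interpolation=cv2.INTER_CUBIC),cv2.TM_CCOEFF_NORMED)
    _,m,_,l=cv2.minMaxLoc(r);dv=l[1]/8+180-197
    b=brentq(lambda d:proj("scene",[P0[0],P0[1],.23-d])[0][1]-proj("scene",[P0[0],P0[1],.23])[0][1]-dv,-.02,.12)
    return round(b,4),round(m,3)
def meas(n=1,save=None):
    for i in range(n):
        im=viewer.snapshot("scene");s=status.observe()
        print("z",np.round(zfit(im,off),4),"bottle drop",bottle(im),"t",round(s["time"],2),"f",s["ft_force"].round(1),"tcp",s["tool_pos"].round(4))
    if save: cv2.imwrite(f"pics/{save}.png",im[:,:,::-1])
if __name__=="__main__": meas(int(sys.argv[1]) if len(sys.argv)>1 else 1,sys.argv[2] if len(sys.argv)>2 else None)
E
python3 z.py 3 m1; python3 -c "
from z import *
print(zfit(ref[:,:,::-1],off),bottle(ref[:,:,::-1]))"
```

```text
z [0.1929 0.1897] bottle drop (-0.0003, 0.977) t 4.15 f [-1.9  5.6  0.5] tcp [0.4565 0.0171 0.0832]
z [0.19 0.19] bottle drop (-0.0003, 0.977) t 4.2 f [-1.9  5.4  0.4] tcp [0.4565 0.017  0.0832]
z [0.1903 0.1898] bottle drop (-0.0003, 0.977) t 4.25 f [-2.5  6.  -0.1] tcp [0.4565 0.017  0.0832]
[np.float64(0.19099923051655968), np.float64(0.19100015763313602)] (0.0, 1.0)
```

{"method": "move_arm", "body": {"commands": [[-0.0005,-0.0011,0,0,0,0],[-0.0009,-0.0022,0,0,0,0],[-0.0014,-0.0033,0,0,0,0],[-0.0018,-0.0045,0,0,0,0],[-0.0021,-0.0056,0,0,0,0]]}}

```text
time: 4.67
tool_pos: [0.4544, 0.0116, 0.0832]
eef_rot: [0.697, 0.115, 0.698, -0.114]
ft_force: [-2.6, 5.9, 0.2]
gripper_width: 0.0241
```

```bash
python3 z.py 2
```

```text
z [0.1921 0.1918] bottle drop (-0.0003, 0.978) t 4.72 f [-2.2  4.9 -0.7] tcp [0.4543 0.0113 0.0832]
z [0.1929 0.1895] bottle drop (0.0, 0.975) t 4.77 f [-1.   4.7 -0.7] tcp [0.4544 0.0113 0.0832]
```

{"method": "move_arm", "body": {"commands": [[-0.0004,-0.0012,0,0,0,0],[-0.0007,-0.0023,0,0,0,0],[-0.001,-0.0035,0,0,0,0],[-0.0013,-0.0046,0,0,0,0],[-0.0016,-0.0058,0,0,0,0]]}}

```text
time: 5.18
tool_pos: [0.4527, 0.0057, 0.0832]
eef_rot: [0.697, 0.115, 0.698, -0.114]
ft_force: [-2.0, 5.6, 0.5]
gripper_width: 0.0241
```

```bash
python3 z.py 3
```

```text
z [0.1922 0.1892] bottle drop (0.0003, 0.977) t 5.23 f [-1.8  5.2  0.2] tcp [0.4527 0.0054 0.0832]
z [0.1903 0.1907] bottle drop (0.0009, 0.979) t 5.28 f [-0.7  4.6  0.5] tcp [0.4528 0.0054 0.0832]
z [0.192  0.1895] bottle drop (0.0009, 0.978) t 5.33 f [-2.1  4.5 -0.2] tcp [0.4529 0.0053 0.0832]
```

{"method": "move_arm", "body": {"commands": [[0,0,0,0,0,0],[0,0,0,0,0,0],[0,0,0,0,0,0],[0,0,0,0,0,0],[0,0,0,0,0,0]]}}

```text
time: 5.75
tool_pos: [0.453, 0.0053, 0.0832]
eef_rot: [0.697, 0.115, 0.698, -0.115]
ft_force: [-1.5, 4.2, -0.2]
gripper_width: 0.024
```

```bash
python3 z.py 2
```

```text
z [0.1854 0.1871] bottle drop (0.0038, 0.977) t 5.8 f [-2.3  5.  -0.2] tcp [0.453  0.0053 0.0832]
z [0.1851 0.1858] bottle drop (0.0041, 0.976) t 5.85 f [-0.8  5.3 -0.2] tcp [0.453  0.0053 0.0832]
```

Sinking at about 6 mm/s, which suits the job. I'll hold and monitor.

{"method": "move_arm", "body": {"commands": [[0,0,0,0,0,0],[0,0,0,0,0,0],[0,0,0,0,0,0],[0,0,0,0,0,0],[0,0,0,0,0,0]]}}

```text
time: 6.27
tool_pos: [0.453, 0.0053, 0.0832]
eef_rot: [0.697, 0.115, 0.698, -0.115]
ft_force: [-2.3, 5.0, 1.1]
gripper_width: 0.0243
```

{"method": "move_arm", "body": {"commands": [[0,0,0,0,0,0],[0,0,0,0,0,0],[0,0,0,0,0,0],[0,0,0,0,0,0],[0,0,0,0,0,0]]}}

```text
time: 6.68
tool_pos: [0.453, 0.0053, 0.0832]
eef_rot: [0.697, 0.115, 0.698, -0.115]
ft_force: [-1.8, 5.2, -0.2]
gripper_width: 0.0239
```

{"method": "move_arm", "body": {"commands": [[0,0,0,0,0,0],[0,0,0,0,0,0],[0,0,0,0,0,0],[0,0,0,0,0,0],[0,0,0,0,0,0]]}}

```text
time: 7.1
tool_pos: [0.453, 0.0053, 0.0832]
eef_rot: [0.697, 0.115, 0.698, -0.115]
ft_force: [-2.0, 4.7, -0.1]
gripper_width: 0.0242
```

```bash
python3 z.py 2
```

```text
z [0.1801 0.1784] bottle drop (0.012, 0.975) t 7.15 f [-2.5  5.3  0.2] tcp [0.453  0.0053 0.0832]
z [0.1813 0.1777] bottle drop (0.0127, 0.975) t 7.2 f [-2.2  4.8  0.3] tcp [0.453  0.0053 0.0832]
```

{"method": "move_arm", "body": {"commands": [[0,0,0,0,0,0],[0,0,0,0,0,0],[0,0,0,0,0,0],[0,0,0,0,0,0],[0,0,0,0,0,0]]}}

```text
time: 7.62
tool_pos: [0.453, 0.0053, 0.0832]
eef_rot: [0.697, 0.115, 0.698, -0.115]
ft_force: [-1.6, 5.8, -0.5]
gripper_width: 0.0236
```

{"method": "move_arm", "body": {"commands": [[0,0,0,0,0,0],[0,0,0,0,0,0],[0,0,0,0,0,0],[0,0,0,0,0,0],[0,0,0,0,0,0]]}}

```text
time: 8.03
tool_pos: [0.453, 0.0053, 0.0832]
eef_rot: [0.697, 0.115, 0.698, -0.115]
ft_force: [-2.1, 4.9, 1.2]
gripper_width: 0.0238
```

{"method": "move_arm", "body": {"commands": [[0,0,0,0,0,0],[0,0,0,0,0,0],[0,0,0,0,0,0],[0,0,0,0,0,0],[0,0,0,0,0,0]]}}

```text
time: 8.45
tool_pos: [0.453, 0.0053, 0.0832]
eef_rot: [0.697, 0.115, 0.698, -0.115]
ft_force: [-2.7, 5.1, -0.6]
gripper_width: 0.0241
```

{"method": "move_arm", "body": {"commands": [[0,0,0,0,0,0],[0,0,0,0,0,0],[0,0,0,0,0,0],[0,0,0,0,0,0],[0,0,0,0,0,0]]}}

```text
time: 8.87
tool_pos: [0.453, 0.0053, 0.0832]
eef_rot: [0.697, 0.115, 0.698, -0.115]
ft_force: [-2.3, 5.7, 0.9]
gripper_width: 0.0241
```

{"method": "move_arm", "body": {"commands": [[0,0,0,0,0,0],[0,0,0,0,0,0],[0,0,0,0,0,0],[0,0,0,0,0,0],[0,0,0,0,0,0]]}}

```text
time: 9.28
tool_pos: [0.453, 0.0053, 0.0832]
eef_rot: [0.697, 0.115, 0.698, -0.115]
ft_force: [-2.1, 4.9, -0.3]
gripper_width: 0.0242
```

{"method": "move_arm", "body": {"commands": [[0,0,0,0,0,0],[0,0,0,0,0,0],[0,0,0,0,0,0],[0,0,0,0,0,0],[0,0,0,0,0,0]]}}

```text
time: 9.7
tool_pos: [0.453, 0.0053, 0.0832]
eef_rot: [0.697, 0.115, 0.698, -0.115]
ft_force: [-0.9, 5.3, 0.2]
gripper_width: 0.0239
```

```bash
python3 z.py 2
```

```text
z [0.1654 0.1634] bottle drop (0.0269, 0.983) t 9.75 f [-2.4  4.5 -1.1] tcp [0.453  0.0053 0.0832]
z [0.1627 0.1641] bottle drop (0.0272, 0.983) t 9.8 f [-1.4  4.9 -0.4] tcp [0.453  0.0053 0.0832]
```

{"method": "move_arm", "body": {"commands": [[0,0,0,0,0,0],[0,0,0,0,0,0],[0,0,0,0,0,0],[0,0,0,0,0,0],[0,0,0,0,0,0]]}}

```text
time: 10.22
tool_pos: [0.453, 0.0053, 0.0832]
eef_rot: [0.697, 0.115, 0.698, -0.115]
ft_force: [-1.2, 4.9, -0.1]
gripper_width: 0.0242
```

{"method": "move_arm", "body": {"commands": [[0,0,0,0,0,0],[0,0,0,0,0,0],[0,0,0,0,0,0],[0,0,0,0,0,0],[0,0,0,0,0,0]]}}

```text
time: 10.63
tool_pos: [0.453, 0.0053, 0.0832]
eef_rot: [0.697, 0.115, 0.698, -0.115]
ft_force: [-2.1, 4.8, 0.5]
gripper_width: 0.0241
```

{"method": "move_arm", "body": {"commands": [[0,0,0,0,0,0],[0,0,0,0,0,0],[0,0,0,0,0,0],[0,0,0,0,0,0],[0,0,0,0,0,0]]}}

```text
time: 11.05
tool_pos: [0.453, 0.0053, 0.0832]
eef_rot: [0.697, 0.115, 0.698, -0.115]
ft_force: [-1.9, 4.6, 0.1]
gripper_width: 0.0244
```

{"method": "move_arm", "body": {"commands": [[0,0,0,0,0,0],[0,0,0,0,0,0],[0,0,0,0,0,0],[0,0,0,0,0,0],[0,0,0,0,0,0]]}}

```text
time: 11.47
tool_pos: [0.453, 0.0053, 0.0832]
eef_rot: [0.697, 0.115, 0.698, -0.115]
ft_force: [-1.7, 5.1, -0.6]
gripper_width: 0.024
```

{"method": "move_arm", "body": {"commands": [[0,0,0,0,0,0],[0,0,0,0,0,0],[0,0,0,0,0,0],[0,0,0,0,0,0],[0,0,0,0,0,0]]}}

```text
time: 11.88
tool_pos: [0.453, 0.0053, 0.0832]
eef_rot: [0.697, 0.115, 0.698, -0.115]
ft_force: [-2.2, 4.4, -1.1]
gripper_width: 0.0239
```

```bash
python3 z.py 2 m2
```

```text
z [0.1552 0.1517] bottle drop (0.0384, 0.978) t 11.93 f [-2.   4.9  0.6] tcp [0.453  0.0053 0.0832]
z [0.1518 0.151 ] bottle drop (0.0387, 0.977) t 11.98 f [-1.3  4.4 -0.1] tcp [0.453  0.0053 0.0832]
```

{"method": "move_arm", "body": {"commands": [[0,0,0,0,0,0],[0,0,0,0,0,0],[0,0,0,0,0,0],[0,0,0,0,0,0],[0,0,0,0,0,0]]}}

```text
time: 12.4
tool_pos: [0.453, 0.0053, 0.0832]
eef_rot: [0.697, 0.115, 0.698, -0.115]
ft_force: [-2.1, 5.4, -0.3]
gripper_width: 0.0241
```

{"method": "move_arm", "body": {"commands": [[0,0,0,0,0,0],[0,0,0,0,0,0],[0,0,0,0,0,0],[0,0,0,0,0,0],[0,0,0,0,0,0]]}}

```text
time: 12.82
tool_pos: [0.453, 0.0053, 0.0832]
eef_rot: [0.697, 0.115, 0.698, -0.115]
ft_force: [-1.8, 5.3, 0.1]
gripper_width: 0.0238
```

{"method": "move_arm", "body": {"commands": [[0.001,0.003,0,0,0,0],[0.0019,0.006,0,0,0,0],[0.0027,0.0085,0,0,0,0],[0.0034,0.0107,0,0,0,0],[0.0041,0.0125,0,0,0,0]]}}

```text
time: 13.23
tool_pos: [0.4571, 0.0159, 0.0832]
eef_rot: [0.697, 0.115, 0.698, -0.116]
ft_force: [-3.8, -6.6, 5.4]
gripper_width: 0.024
```

```bash
python3 z.py 3 m3
```

```text
z [0.1451 0.1476] bottle drop (0.045, 0.969) t 13.28 f [-4.  -5.3  4.4] tcp [0.4571 0.0162 0.0832]
z [0.1481 0.1464] bottle drop (0.045, 0.969) t 13.33 f [-2.4 -3.6  2.9] tcp [0.4571 0.0161 0.0832]
z [0.1451 0.1458] bottle drop (0.045, 0.969) t 13.38 f [-3.  -3.9  3.5] tcp [0.4572 0.0161 0.0832]
```

```bash
python3 - <<'E'
from h import *
import cv2
im=np.mean([viewer.snapshot("scene").astype(float) for _ in range(3)],0).astype(np.uint8)[:,:,::-1]
cv2.imwrite("pics/stop1.png",im)
cv2.imwrite("pics/s3.png",cv2.resize(im[190:290,60:290],None,fx=3.45,fy=3.45,interpolation=cv2.INTER_CUBIC))
cv2.imwrite("pics/s4.png",cv2.resize(im[190:290,60:180],None,fx=6,fy=6,interpolation=cv2.INTER_CUBIC))
E
```

```text
(no output)
```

View pics/s3.png

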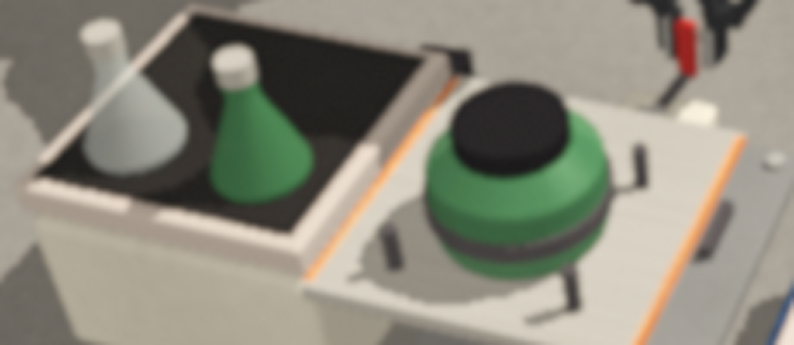

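View pics/s4.png

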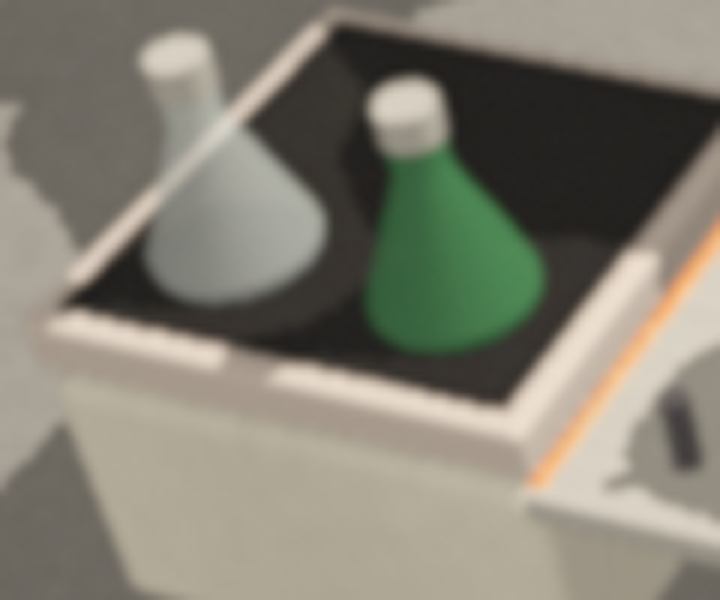

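```bash
cat > dk.py <<'E'
from h import *
from scipy.optimize import least_squares
t=lambda p:(np.array(p,float)+.5)/5.5-.5+[362,128]
s=lambda p:(np.array(p,float)+.5)/6-.5+[60,190]
s3=lambda p:(np.array(p,float)+.5)/3.45-.5+[60,190]
S=np.array([(1,1),(1,-1),(-1,-1),(-1,1)])
obs=[("top","m",0,t((180,46))),("top","m",2,t((503,521))),("top","m",3,t((101,421))),
("top","r",0,t((170,22))),("top","r",1,t((597,122))),("top","r",2,t((515,548))),("top","r",3,t((68,440))),
("scene","m",2,s((334,24))),("scene","m",1,s((60,308))),("scene","m",0,s((505,407))),("scene","m",3,s3((428,60))),
("scene","r",2,s((332,9))),("scene","r",1,s((38,335))),("scene","r",0,s((523,442))),("scene","r",3,s3((450,52)))]
def pts(p,k):
    x,y,a,hm,zm,hr,zr=p;h,z=(hm,zm) if k=="m" else (hr,zr)
    c,q=np.cos(a),np.sin(a);R=np.array([[c,-q],[q,c]]);return np.c_[S*h@R.T+[x,y],np.full(4,z)]
def f(p): return np.concatenate([(proj(n,pts(p,k)[i])[0]-o) for n,k,i,o in obs])
r=least_squares(f,[.6,-.26,-.237,.09,.133,.1,.133],loss="soft_l1");print(np.round(r.x,4))
for o,e in zip(obs,r.fun.reshape(-1,2)):print(o[:3],e.round(1))
for k in "mr":
  for i in range(4):
    o={n:v for n,kk,ii,v in obs if (kk,ii)==(k,i)}
    if len(o)==2: print(k,i,tri(o["top"],o["scene"]).round(4))
E
python3 dk.py
python3 - <<'E'
import cv2,numpy as np
from h import *
from dk import r,pts
im=cv2.imread("pics/stop1.png");k=6
big=cv2.resize(im[185:275,60:195],None,fx=k,fy=k,interpolation=cv2.INTER_CUBIC)
for kk,col in(("m",(0,255,0)),("r",(255,0,255))):
    q=(proj("scene",pts(r.x,kk))-[60,185]+.5)*k-.5
    cv2.polylines(big,[np.round(q*16).astype(np.int32)],True,col,1,cv2.LINE_AA,4)
cv2.imwrite("pics/ov.png",big)
E
```

```text
[ 0.5992 -0.2617 -0.2327  0.0895  0.1347  0.0994  0.1309]
('top', 'm', 0) [ 0.4 -0.5]
('top', 'm', 2) [-0.3 -0.1]
('top', 'm', 3) [-0.2  0.6]
('top', 'r', 0) [-1.3 -0.2]
('top', 'r', 1) [-0.2 -0.2]
('top', 'r', 2) [0.1 0.1]
('top', 'r', 3) [0.7 0.3]
('scene', 'm', 2) [ 0.8 -0.3]
('scene', 'm', 1) [0.5 0.1]
('scene', 'm', 0) [0.6 0.3]
('scene', 'm', 3) [-0.3 -0.7]
('scene', 'r', 2) [0.2 0.5]
('scene', 'r', 1) [-2.1 -1.1]
('scene', 'r', 0) [-0.2  0. ]
('scene', 'r', 3) [-0.8  1.2]
m 0 [ 0.7061 -0.1958  0.1345]
m 2 [ 0.4916 -0.33    0.1338]
m 3 [ 0.5342 -0.1536  0.1339]
r 0 [ 0.718  -0.1891  0.1304]
r 1 [ 0.6724 -0.3798  0.1283]
r 2 [ 0.4799 -0.3352  0.1325]
r 3 [ 0.5257 -0.1397  0.1347]
[ 0.5992 -0.2617 -0.2327  0.0895  0.1347  0.0994  0.1309]
('top', 'm', 0) [ 0.4 -0.5]
('top', 'm', 2) [-0.3 -0.1]
('top', 'm', 3) [-0.2  0.6]
('top', 'r', 0) [-1.3 -0.2]
('top', 'r', 1) [-0.2 -0.2]
('top', 'r', 2) [0.1 0.1]
('top', 'r', 3) [0.7 0.3]
('scene', 'm', 2) [ 0.8 -0.3]
('scene', 'm', 1) [0.5 0.1]
('scene', 'm', 0) [0.6 0.3]
('scene', 'm', 3) [-0.3 -0.7]
('scene', 'r', 2) [0.2 0.5]
('scene', 'r', 1) [-2.1 -1.1]
('scene', 'r', 0) [-0.2  0. ]
('scene', 'r', 3) [-0.8  1.2]
m 0 [ 0.7061 -0.1958  0.1345]
m 2 [ 0.4916 -0.33    0.1338]
m 3 [ 0.5342 -0.1536  0.1339]
r 0 [ 0.718  -0.1891  0.1304]
r 1 [ 0.6724 -0.3798  0.1283]
r 2 [ 0.4799 -0.3352  0.1325]
r 3 [ 0.5257 -0.1397  0.1347]
```

View pics/ov.png

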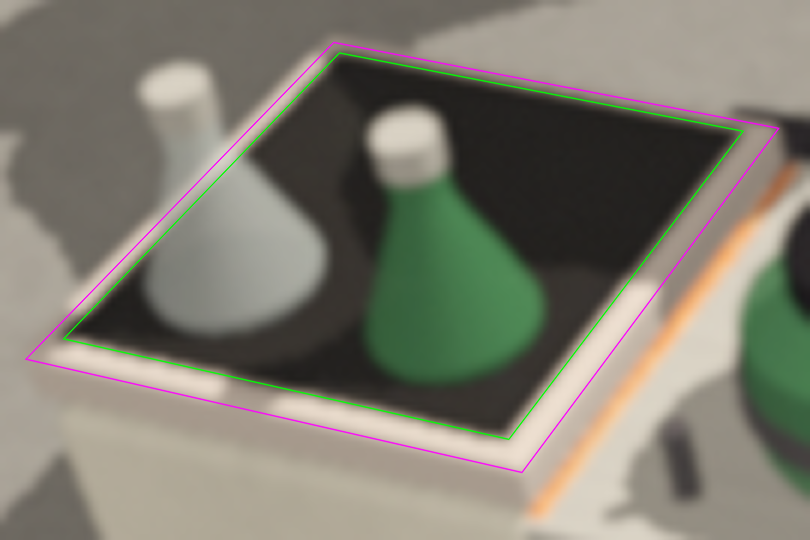

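```bash
python3 - <<'E'
from h import *
import cv2
im=viewer.snapshot("top")[:,:,::-1];cv2.imwrite("pics/top2.png",im)
k=6
a=cv2.imread("pics/top0.png");b=cv2.imread("pics/scene0.png")
cv2.imwrite("pics/ta.png",cv2.resize(a[82:192,282:397],None,fx=5.2,fy=5.2,interpolation=cv2.INTER_CUBIC))
cv2.imwrite("pics/tb.png",cv2.resize(im[82:192,282:397],None,fx=5.2,fy=5.2,interpolation=cv2.INTER_CUBIC))
cv2.imwrite("pics/sa.png",cv2.resize(b[190:285,140:285],None,fx=5.5,fy=5.5,interpolation=cv2.INTER_CUBIC))
E
```

```text
(no output)
```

View pics/ta.png

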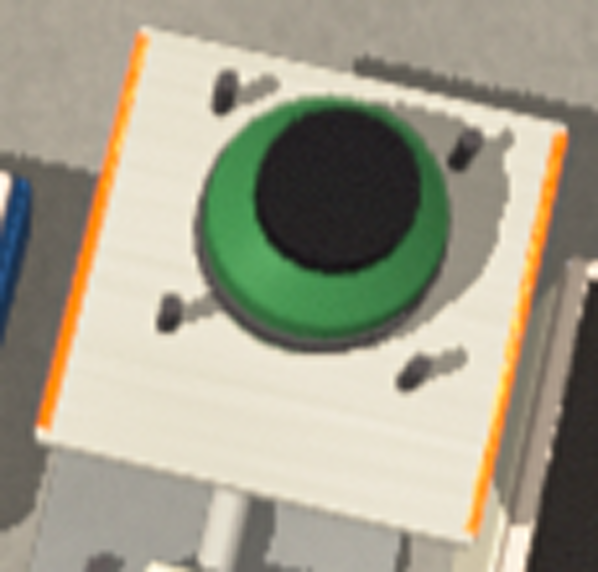

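View pics/tb.png

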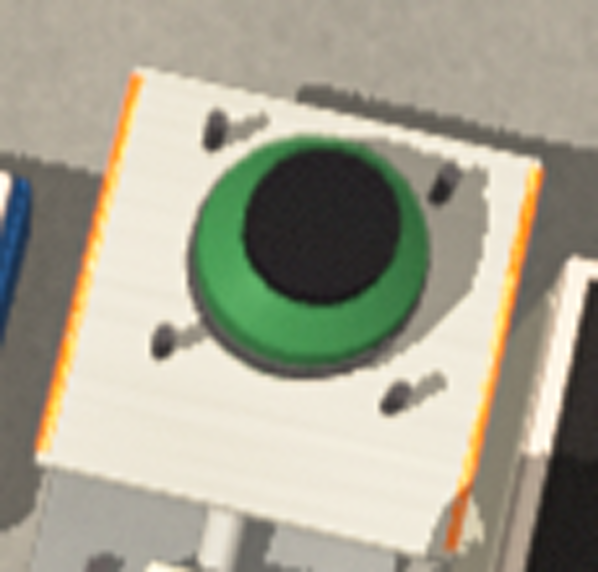

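View pics/sa.png

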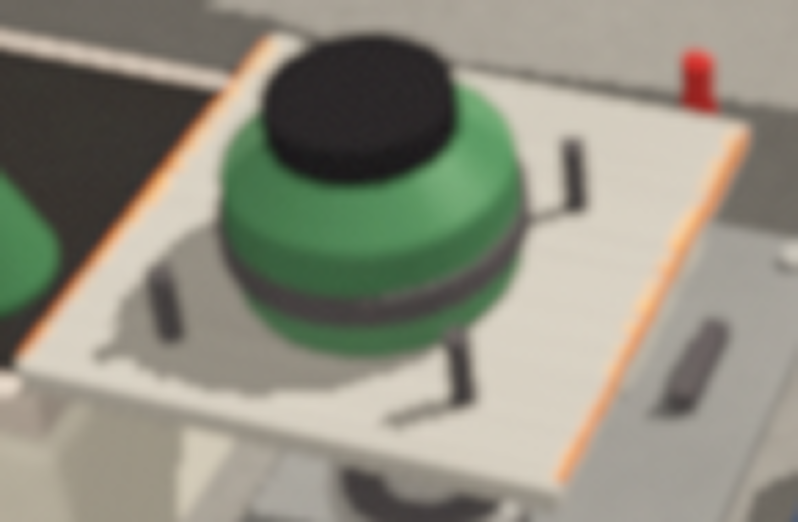

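```bash
python3 - <<'E'
import cv2
b=cv2.imread("pics/stop1.png")
cv2.imwrite("pics/sb.png",cv2.resize(b[205:305,140:285],None,fx=5.5,fy=5.5,interpolation=cv2.INTER_CUBIC))
E
```

```text
(no output)
```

View pics/sb.png

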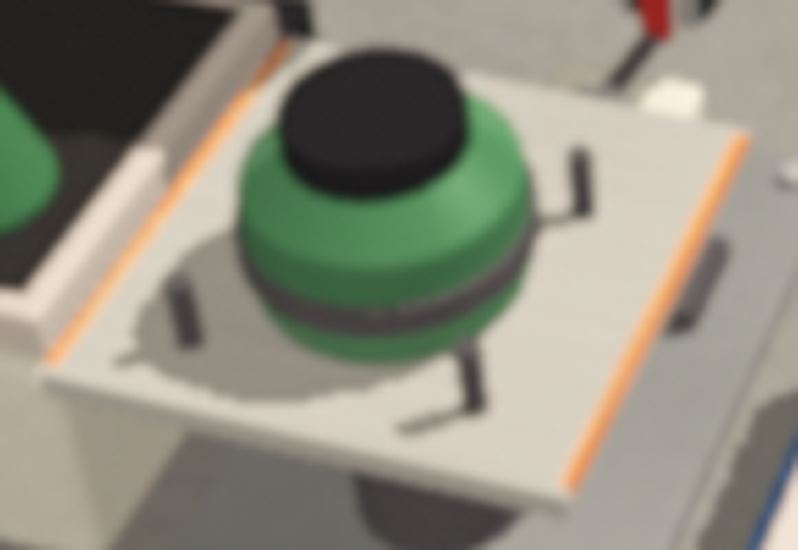

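```bash
python3 - <<'E'
from h import *
from scipy.optimize import least_squares
c=lambda p,k,o:(np.array(p,float)+.5)/k-.5+o
t0=c([(140,27),(571,127),(470,541),(36,438)],5.2,[282,82])
t1=c([(133,67),(544,160),(447,554),(34,463)],5.2,[282,82])
s0=c([(558,492),(16,362),(270,36),(752,122)],5.5,[140,190])
s1=c([(568,501),(45,376),(288,38),(752,130)],5.5,[140,205])
S=np.array([(1,1),(1,-1),(-1,-1),(-1,1)])*.1
def pts(p,z):
    a=p[2];q,w=np.cos(a),np.sin(a);return np.c_[S@np.array([[q,-w],[w,q]]).T*p[5]+p[:2],np.full(4,z)]
def f(p):return np.concatenate([(proj(n,pts(p,z))-o).ravel() for n,z,o in(("top",p[3],t0),("scene",p[3],s0),("top",p[4],t1),("scene",p[4],s1))])
r=least_squares(f,[.688,-.051,-.237,.191,.146,1]);print(r.x.round(4));print(r.fun.reshape(4,4,2).round(1).tolist())
for i in range(4):print(tri(t0[i],s0[i]).round(4),tri(t1[i],s1[i]).round(4))
E
```

```text
[ 0.6879 -0.0507 -0.2362  0.1929  0.1478  0.9951]
[[[-0.1, -0.5], [-0.8, -0.6], [0.6, 0.5], [-0.3, -0.1]], [[0.0, -0.5], [0.3, 0.7], [0.7, -0.4], [-0.6, 0.4]], [[0.2, -0.2], [-0.6, 0.1], [0.8, 1.3], [0.0, -0.6]], [[-0.2, -0.3], [-0.5, -0.1], [0.1, 0.3], [-0.2, 0.3]]]
[0.8076 0.0225 0.1911] [0.8078 0.0231 0.1468]
[ 0.7597 -0.1721  0.193 ] [ 0.7615 -0.1707  0.1477]
[ 0.5693 -0.1245  0.1927] [ 0.5708 -0.1227  0.151 ]
[0.614  0.0699 0.1935] [0.613  0.0696 0.1474]
```

Triangulation puts the table top at about 147.5 mm and the mat at about 134 mm. I'll reopen briefly for about 10 mm more, then re-measure.

{"method": "move_arm", "body": {"commands": [[-0.001,-0.003,0,0,0,0],[-0.0019,-0.006,0,0,0,0],[-0.0027,-0.0085,0,0,0,0],[-0.0034,-0.0107,0,0,0,0],[-0.0041,-0.0125,0,0,0,0]]}}

```text
time: 14.0
tool_pos: [0.4536, 0.0053, 0.0834]
eef_rot: [0.698, 0.115, 0.698, -0.114]
ft_force: [0.7, 5.3, -0.5]
gripper_width: 0.0239
```

{"method": "move_arm", "body": {"commands": [[0,0,0,0,0,0],[0,0,0,0,0,0],[0,0,0,0,0,0],[0,0,0,0,0,0],[0,0,0,0,0,0]]}}

```text
time: 14.42
tool_pos: [0.4535, 0.0049, 0.0833]
eef_rot: [0.698, 0.115, 0.698, -0.115]
ft_force: [-1.5, 3.7, 2.5]
gripper_width: 0.0239
```

{"method": "move_arm", "body": {"commands": [[0,0,0,0,0,0],[0,0,0,0,0,0],[0,0,0,0,0,0],[0,0,0,0,0,0],[0,0,0,0,0,0]]}}

```text
time: 14.83
tool_pos: [0.4535, 0.0049, 0.0833]
eef_rot: [0.698, 0.115, 0.698, -0.115]
ft_force: [-0.9, 5.0, 1.3]
gripper_width: 0.0238
```

```bash
python3 z.py 1
```

```text
z [0.1409 0.14  ] bottle drop (0.0497, 0.968) t 14.88 f [-2.   4.4  1.7] tcp [0.4535 0.0049 0.0833]
```

{"method": "move_arm", "body": {"commands": [[0,0,0,0,0,0],[0,0,0,0,0,0],[0,0,0,0,0,0],[0,0,0,0,0,0],[0,0,0,0,0,0]]}}

```text
time: 15.3
tool_pos: [0.4535, 0.0049, 0.0833]
eef_rot: [0.698, 0.115, 0.698, -0.115]
ft_force: [-1.8, 4.4, 1.5]
gripper_width: 0.0243
```

{"method": "move_arm", "body": {"commands": [[0.001,0.003,0,0,0,0],[0.0019,0.006,0,0,0,0],[0.0027,0.0085,0,0,0,0],[0.0034,0.0107,0,0,0,0],[0.0041,0.0125,0,0,0,0]]}}

```text
time: 15.72
tool_pos: [0.4571, 0.0157, 0.0831]
eef_rot: [0.697, 0.115, 0.698, -0.116]
ft_force: [-5.0, -6.7, 5.1]
gripper_width: 0.0241
```

```bash
python3 z.py 4; python3 - <<'E'
from h import *
import cv2
im=np.mean([viewer.snapshot("scene").astype(float) for _ in range(3)],0).astype(np.uint8)[:,:,::-1]
cv2.imwrite("pics/stop2.png",im)
cv2.imwrite("pics/sc.png",cv2.resize(im[190:310,70:285],None,fx=3.7,fy=3.7,interpolation=cv2.INTER_CUBIC))
im=viewer.snapshot("top")[:,:,::-1];cv2.imwrite("pics/top3.png",im)
cv2.imwrite("pics/tc.png",cv2.resize(im[82:232,282:480],None,fx=4,fy=4,interpolation=cv2.INTER_CUBIC))
E
```

```text
z [0.1398 0.1355] bottle drop (0.0541, 0.965) t 15.77 f [-3.3 -5.1  4.3] tcp [0.4571 0.0161 0.0831]
z [0.1392 0.1359] bottle drop (0.0541, 0.965) t 15.82 f [-2.9 -4.3  3.5] tcp [0.4571 0.016  0.0831]
z [0.1381 0.1354] bottle drop (0.0541, 0.964) t 15.87 f [-3.3 -3.6  2.6] tcp [0.4571 0.016  0.0831]
z [0.1405 0.1354] bottle drop (0.0544, 0.964) t 15.92 f [-3.2 -4.7  3.6] tcp [0.4571 0.016  0.0831]
```

View pics/sc.png

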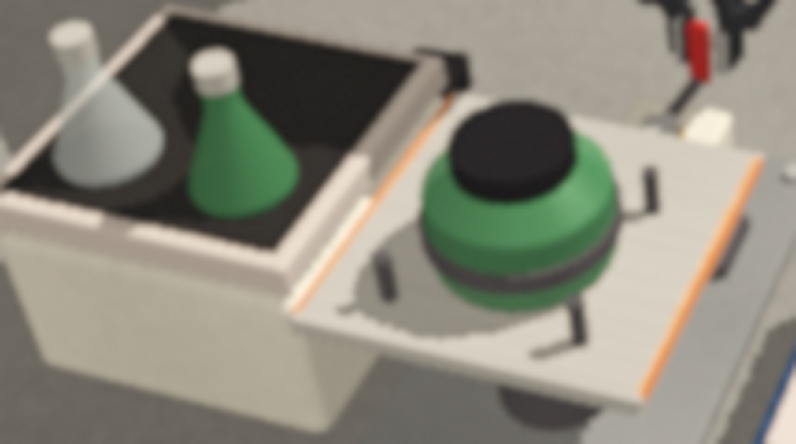

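View pics/tc.png

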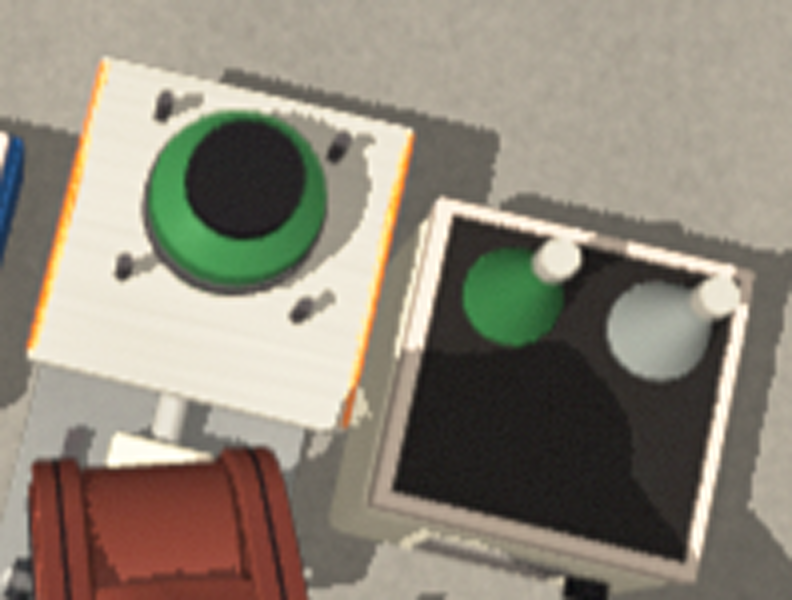

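```bash
cat > jf.py <<'E'
from h import *
from scipy.optimize import least_squares
c=lambda p,k,o:(np.array(p,float)+.5)/k-.5+o
S=np.array([(1,1),(1,-1),(-1,-1),(-1,1)])
O=[]
def add(n,k,idx,p,sc,off):
    for i,q in zip(idx,c(p,sc,off)):O.append((n,k,i,q))
A=[0,1,2,3]
add("top","t0",A,[(140,27),(571,127),(470,541),(36,438)],5.2,[282,82])
add("top","t1",A,[(133,67),(544,160),(447,554),(34,463)],5.2,[282,82])
add("scene","t0",A,[(558,492),(16,362),(270,36),(752,122)],5.5,[140,190])
add("scene","t1",A,[(568,501),(45,376),(288,38),(752,130)],5.5,[140,205])
add("scene","t2",A,[(642,408),(289,318),(457,93),(766,155)],3.7,[70,190])
add("top","t2",A,[(103,57),(414,128),(346,429),(29,355)],4,[282,82])
add("top","m",[0,2,3],[(180,46),(503,521),(101,421)],5.5,[362,128])
add("top","m",[0,2,3],[(451,217),(687,562),(393,490)],4,[282,82])
add("scene","m",[2,1,0],[(334,24),(60,308),(505,407)],6,[60,190])
add("scene","m",[2,3,0,1],[(168,22),(417,62),(276,248),(8,188)],3.7,[70,190])
add("top","r",A,[(170,22),(597,122),(515,548),(68,440)],5.5,[362,128])
add("top","r",A,[(437,198),(754,268),(697,582),(367,510)],4,[282,82])
add("scene","r",[2,0],[(332,9),(523,442)],6,[60,190])
add("scene","r",[2,3,0],[(165,8),(440,55),(288,270)],3.7,[70,190])
# x,y,yaw, dx deck along, z0,z1,z2, zm,hm,zr
def P(p,k,i):
    x,y,a,dx,z0,z1,z2,zm,hm,zr=p
    h,z,o={"t0":(.1,z0,(0,0)),"t1":(.1,z1,(0,0)),"t2":(.1,z2,(0,0)),"m":(hm,zm,(dx,-.225)),"r":(.1,zr,(dx,-.225))}[k]
    q=S[i]*h+o;cc,s=np.cos(a),np.sin(a);return [x+cc*q[0]-s*q[1],y+s*q[0]+cc*q[1],z]
f=lambda p:np.concatenate([proj(n,P(p,k,i))[0]-o for n,k,i,o in O])
r=least_squares(f,[.688,-.051,-.237,-.03,.191,.147,.137,.134,.09,.132],loss="soft_l1",f_scale=.6)
J=r.jac;sd=np.sqrt(np.diag(np.linalg.inv(J.T@J)))*.5
print(r.x.round(4));print(sd.round(4))
for k in("t0","t1","t2","m","r"):
    print(k,np.round([np.r_[e] for (n,kk,i,_),e in zip(O,r.fun.reshape(-1,2)) if kk==k],1).tolist())
E
python3 jf.py
```

```text
[ 0.6877 -0.0511 -0.2322 -0.0376  0.1924  0.1475  0.1387  0.1353  0.0889
  0.1319]
[0.0004 0.0002 0.0016 0.0006 0.0008 0.0007 0.0009 0.0007 0.0004 0.0007]
t0 [[-0.3, -0.4], [-0.6, -0.8], [1.1, 0.7], [-0.2, 0.4], [0.3, -0.3], [-0.1, 1.1], [0.2, -0.4], [-0.6, 0.3]]
t1 [[0.0, -0.2], [-0.3, -0.1], [1.3, 1.6], [0.1, -0.2], [0.0, -0.1], [-0.9, 0.2], [-0.4, 0.3], [-0.2, 0.1]]
t2 [[0.0, -1.2], [-0.0, 0.7], [-1.1, 0.1], [-0.5, -0.1], [-0.4, -0.2], [-0.2, -0.0], [-0.0, 1.4], [-0.7, 0.9]]
m [[0.5, -0.3], [-0.5, -0.5], [0.1, 0.3], [0.5, -0.2], [-0.9, -0.3], [0.2, 0.3], [0.9, -0.2], [1.0, -0.2], [0.5, -0.1], [1.1, -2.2], [0.7, -0.1], [0.0, 0.6], [-1.2, 0.3]]
r [[-1.5, -0.7], [0.2, -0.6], [0.4, 0.3], [0.3, 0.4], [0.1, -0.3], [0.2, 0.6], [-0.2, 0.4], [0.9, -1.2], [0.1, 0.0], [-0.1, -0.0], [0.8, -0.7], [1.1, 1.0], [-0.8, 0.6]]
```

```bash
cat > ef.py <<'E'
import sys
from jf import *
import cv2
from scipy.ndimage import map_coordinates
def run(scn,top,ztag,p0):
    I={"scene":cv2.GaussianBlur(cv2.imread(scn),(0,0),.7).astype(float),"top":cv2.GaussianBlur(cv2.imread(top),(0,0),.7).astype(float)}
    s=np.arange(-3,3.01,.1)
    # params x,y,a,dx,zt,zm,hm
    def ends(p,k,e):
        x,y,a,dx,zt,zm,hm=p;h,z,o=((.1,zt,(0,0)) if k=="t" else (hm,zm,(dx,-.225)))
        q=S[[e,(e+1)%4]]*h+o;cc,w=np.cos(a),np.sin(a);return np.c_[x+cc*q[:,0]-w*q[:,1],y+w*q[:,0]+cc*q[:,1],[z,z]]
    # edges: 0 far,1 right,2 near,3 left ; which are clean
    E=[("scene","t",0),("scene","t",1),("scene","t",2),("scene","t",3),("top","t",0),("top","t",1),("top","t",3),("top","t",2),
       ("scene","m",2),("scene","m",3),("scene","m",0),("top","m",2),("top","m",3),("top","m",1),("top","m",0)]
    p=p0.copy();
    for it in range(4):
        M=[]
        for n,k,e in E:
            W=ends(p,k,e);f_=np.linspace(.06,.94,60);w=W[0]+f_[:,None]*(W[1]-W[0]);q=proj(n,w);d=q[-1]-q[0];d/=np.hypot(*d);nn=np.array([-d[1],d[0]])
            smp=q[:,None,:]+s[None,:,None]*nn
            g=0
            for ch in range(3):
                v=map_coordinates(I[n][:,:,ch],[smp[...,1],smp[...,0]],order=1);g=g+np.abs(np.gradient(v,.1,axis=1))
            j=g.argmax(1);pk=g.max(1);ok=(pk>.5*np.median(pk))&(j>2)&(j<len(s)-3);
            if ok.sum()<10: continue
            off=s[j];med=np.median(off[ok]);ok&=abs(off-med)<.8
            M.append((n,k,e,f_[ok],q[ok]+off[ok,None]*nn,nn))
        def res(p,full=False):
            o=[]
            for n,k,e,ff,q,nn in M:
                W=ends(p,k,e);o.append(((proj(n,W[0]+ff[:,None]*(W[1]-W[0]))-q)@nn)/np.sqrt(len(ff)/10))
            return o if full else np.concatenate(o)
        r_=least_squares(res,p,loss="soft_l1",f_scale=.3);p=r_.x
    print(ztag,p.round(4),"zt-zm mm",round((p[4]-p[5])*1e3,2))
    print([(n[0]+k+str(e),round(float(np.median(-v*np.sqrt(len(v)/10))),2)) for (n,k,e,*_),v in zip(M,res(p,True))])
    return p
x=r.x
base=lambda z:np.array([x[0],x[1],x[2],x[3],z,x[7],x[8]])
if __name__=="__main__":
    run("pics/stop2.png","pics/top3.png","now",base(.1385))
    run("pics/stop1.png","pics/top2.png","stop1",base(.1475))
    run("pics/scene0.png","pics/top0.png","start",base(.1924))
E
python3 ef.py | grep -v "^[tmr]"
```

```text
[ 0.6877 -0.0511 -0.2322 -0.0376  0.1924  0.1475  0.1387  0.1353  0.0889
  0.1319]
[0.0004 0.0002 0.0016 0.0006 0.0008 0.0007 0.0009 0.0007 0.0004 0.0007]
now [ 0.6878 -0.0514 -0.241  -0.0354  0.1394  0.1357  0.0896] zt-zm mm 3.67
[('st0', -0.19), ('st1', 1.26), ('st2', -0.39), ('st3', 1.01), ('tt0', 0.01), ('tt1', 0.6), ('tt3', -0.24), ('tt2', 0.1), ('sm2', 0.2), ('sm3', 0.4), ('sm0', -0.08), ('tm2', -0.09), ('tm3', -0.19), ('tm1', -0.3), ('tm0', 0.19)]
stop1 [ 0.6878 -0.0515 -0.2369 -0.0364  0.1483  0.1356  0.0896] zt-zm mm 12.74
[('st0', -0.18), ('st1', 1.78), ('st2', -0.42), ('st3', 1.92), ('tt0', 0.09), ('tt1', -0.01), ('tt3', -0.39), ('tt2', 0.2), ('sm2', 0.22), ('sm3', 0.39), ('sm0', -0.02), ('tm2', -0.01), ('tm3', -0.2), ('tm1', -0.2), ('tm0', 0.11)]
start [ 0.6874 -0.0534 -0.2388 -0.0357  0.192   0.1352  0.089 ] zt-zm mm 56.9
[('st0', -0.12), ('st1', -0.01), ('st2', -0.3), ('st3', 0.01), ('tt0', 0.18), ('tt1', 0.71), ('tt3', 1.41), ('tt2', 0.2), ('sm2', 0.3), ('sm3', 2.11), ('sm0', -0.04), ('tm2', -0.31), ('tm3', -1.18), ('tm1', 0.2), ('tm0', -0.09)]
```

All three fits agree: about 3.5 mm is left (3.7, 3.6 and 3.4). I'll do one short open and close, about 2 mm, then check.

{"method": "move_arm", "body": {"commands": [[-0.001,-0.003,0,0,0,0],[-0.0019,-0.006,0,0,0,0],[-0.0027,-0.0085,0,0,0,0],[-0.0034,-0.0107,0,0,0,0],[-0.0041,-0.0125,0,0,0,0]]}}

```text
time: 16.53
tool_pos: [0.4536, 0.0053, 0.0834]
eef_rot: [0.698, 0.115, 0.698, -0.114]
ft_force: [0.9, 5.5, -0.8]
gripper_width: 0.0243
```

{"method": "move_arm", "body": {"commands": [[0.001,0.003,0,0,0,0],[0.0019,0.006,0,0,0,0],[0.0027,0.0085,0,0,0,0],[0.0034,0.0107,0,0,0,0],[0.0041,0.0125,0,0,0,0]]}}

```text
time: 16.95
tool_pos: [0.457, 0.016, 0.0831]
eef_rot: [0.697, 0.115, 0.698, -0.116]
ft_force: [-5.9, -6.6, 5.3]
gripper_width: 0.0238
```

```bash
python3 z.py 4
```

```text
z [0.1384 0.1337] bottle drop (0.0561, 0.963) t 17.0 f [-3.  -5.8  4.7] tcp [0.457  0.0164 0.0831]
z [0.1362 0.1365] bottle drop (0.0561, 0.963) t 17.05 f [-3.7 -4.   3.6] tcp [0.4571 0.0163 0.0831]
z [0.1344 0.1357] bottle drop (0.0561, 0.963) t 17.1 f [-2.6 -3.9  3.1] tcp [0.4571 0.0163 0.0831]
z [0.1342 0.136 ] bottle drop (0.0561, 0.963) t 17.15 f [-2.9 -3.9  3.2] tcp [0.4571 0.0163 0.0831]
```

{"method": "move_arm", "body": {"commands": [[-0.001,-0.003,0,0,0,0],[-0.0019,-0.006,0,0,0,0],[-0.0027,-0.0085,0,0,0,0],[-0.0034,-0.0105,0,0,0,0],[-0.0038,-0.0117,0,0,0,0]]}}

```text
time: 17.57
tool_pos: [0.4539, 0.0061, 0.0834]
eef_rot: [0.698, 0.115, 0.698, -0.115]
ft_force: [-0.6, 5.2, -0.5]
gripper_width: 0.0242
```

{"method": "move_arm", "body": {"commands": [[0.0008,0.0024,0,0,0,0],[0.0017,0.0052,0,0,0,0],[0.0025,0.0077,0,0,0,0],[0.0031,0.0099,0,0,0,0],[0.0038,0.0117,0,0,0,0]]}}

```text
time: 17.98
tool_pos: [0.4571, 0.0161, 0.0832]
eef_rot: [0.697, 0.115, 0.698, -0.116]
ft_force: [-4.8, -6.6, 6.1]
gripper_width: 0.0238
```

```bash
python3 z.py 2; python3 - <<'E'
from h import *
import cv2
im=np.mean([viewer.snapshot("scene").astype(float) for _ in range(4)],0).astype(np.uint8)[:,:,::-1]
cv2.imwrite("pics/stop3.png",im)
im=np.mean([viewer.snapshot("top").astype(float) for _ in range(2)],0).astype(np.uint8)[:,:,::-1];cv2.imwrite("pics/top4.png",im)
from ef import run,base
run("pics/stop3.png","pics/top4.png","now",base(.136))
E
```

```text
z [0.1362 0.1341] bottle drop (0.0561, 0.963) t 18.03 f [-2.9 -5.3  4.5] tcp [0.4572 0.0164 0.0832]
z [0.1362 0.1341] bottle drop (0.0561, 0.963) t 18.08 f [-2.9 -4.4  4.3] tcp [0.4572 0.0163 0.0832]
[ 0.6877 -0.0511 -0.2322 -0.0376  0.1924  0.1475  0.1387  0.1353  0.0889
  0.1319]
[0.0004 0.0002 0.0016 0.0006 0.0008 0.0007 0.0009 0.0007 0.0004 0.0007]
t0 [[-0.3, -0.4], [-0.6, -0.8], [1.1, 0.7], [-0.2, 0.4], [0.3, -0.3], [-0.1, 1.1], [0.2, -0.4], [-0.6, 0.3]]
t1 [[0.0, -0.2], [-0.3, -0.1], [1.3, 1.6], [0.1, -0.2], [0.0, -0.1], [-0.9, 0.2], [-0.4, 0.3], [-0.2, 0.1]]
t2 [[0.0, -1.2], [-0.0, 0.7], [-1.1, 0.1], [-0.5, -0.1], [-0.4, -0.2], [-0.2, -0.0], [-0.0, 1.4], [-0.7, 0.9]]
m [[0.5, -0.3], [-0.5, -0.5], [0.1, 0.3], [0.5, -0.2], [-0.9, -0.3], [0.2, 0.3], [0.9, -0.2], [1.0, -0.2], [0.5, -0.1], [1.1, -2.2], [0.7, -0.1], [0.0, 0.6], [-1.2, 0.3]]
r [[-1.5, -0.7], [0.2, -0.6], [0.4, 0.3], [0.3, 0.4], [0.1, -0.3], [0.2, 0.6], [-0.2, 0.4], [0.9, -1.2], [0.1, 0.0], [-0.1, -0.0], [0.8, -0.7], [1.1, 1.0], [-0.8, 0.6]]
now [ 0.6879 -0.0514 -0.2394 -0.0358  0.1381  0.1357  0.0896] zt-zm mm 2.47
[('st0', -0.28), ('st1', 0.4), ('st2', -0.42), ('st3', 0.8), ('tt0', 0.1), ('tt1', 0.81), ('tt3', -0.41), ('tt2', 0.0), ('sm2', 0.19), ('sm3', 0.4), ('sm0', -0.09), ('tm2', -0.1), ('tm3', -0.21), ('tm1', -0.29), ('tm0', 0.2)]
```

{"method": "move_arm", "body": {"commands": [[-0.001,-0.003,0,0,0,0],[-0.0019,-0.006,0,0,0,0],[-0.0027,-0.0085,0,0,0,0],[-0.0034,-0.0107,0,0,0,0],[-0.0041,-0.0125,0,0,0,0]]}}

```text
time: 18.8
tool_pos: [0.4536, 0.0055, 0.0834]
eef_rot: [0.698, 0.115, 0.698, -0.114]
ft_force: [-0.8, 5.3, -0.4]
gripper_width: 0.024
```

{"method": "move_arm", "body": {"commands": [[0.001,0.003,0,0,0,0],[0.0019,0.006,0,0,0,0],[0.0027,0.0085,0,0,0,0],[0.0034,0.0107,0,0,0,0],[0.0041,0.0125,0,0,0,0]]}}

```text
time: 19.22
tool_pos: [0.457, 0.0161, 0.0831]
eef_rot: [0.697, 0.115, 0.698, -0.116]
ft_force: [-5.4, -6.6, 4.6]
gripper_width: 0.024
```

```bash
python3 z.py 2; python3 - <<'E' | tail -2
from h import *
import cv2
im=np.mean([viewer.snapshot("scene").astype(float) for _ in range(4)],0).astype(np.uint8)[:,:,::-1]
cv2.imwrite("pics/stop4.png",im)
im=np.mean([viewer.snapshot("top").astype(float) for _ in range(2)],0).astype(np.uint8)[:,:,::-1];cv2.imwrite("pics/top5.png",im)
from ef import run,base
run("pics/stop4.png","pics/top5.png","now",base(.135))
E
```

```text
z [0.1331 0.1326] bottle drop (0.0575, 0.962) t 19.27 f [-4.4 -5.3  4. ] tcp [0.4571 0.0164 0.0831]
z [0.1375 0.132 ] bottle drop (0.0578, 0.961) t 19.32 f [-2.7 -3.5  2.7] tcp [0.4571 0.0163 0.0831]
now [ 0.688  -0.0516 -0.2387 -0.0362  0.1366  0.1356  0.0897] zt-zm mm 1.08
[('st0', -0.33), ('st1', -0.24), ('st2', -0.06), ('st3', 0.76), ('tt0', 0.2), ('tt1', 0.41), ('tt3', -0.52), ('tt2', 0.03), ('sm2', 0.18), ('sm3', 0.37), ('sm0', -0.04), ('tm2', -0.02), ('tm3', -0.28), ('tm1', -0.18), ('tm0', 0.17)]
```

```bash
sed 's/E=\[("scene","t",0),("scene","t",1),("scene","t",2),("scene","t",3),("top","t",0),("top","t",1),("top","t",3),("top","t",2),/E=[("scene","t",0),("scene","t",2),("top","t",0),("top","t",2),/' ef.py > ef2.py
python3 - <<'E' | grep -A1 now
import ef,ef2
for sc,tp,z in(("stop4","top5",.135),("stop3","top4",.137),("stop2","top3",.139),("stop1","top2",.148)):
    ef.run(f"pics/{sc}.png",f"pics/{tp}.png","now "+sc,ef.base(z))
    ef2.run(f"pics/{sc}.png",f"pics/{tp}.png","now nolr "+sc,ef.base(z))
import cv2,numpy as np
b=cv2.imread("pics/stop4.png")
q=cv2.resize(b[190:310,60:285],None,fx=3.5,fy=3.5,interpolation=cv2.INTER_CUBIC)
cv2.imwrite("pics/sd.png",q)
E
```

```text
now stop4 [ 0.688  -0.0516 -0.2387 -0.0362  0.1366  0.1356  0.0897] zt-zm mm 1.08
[('st0', -0.33), ('st1', -0.24), ('st2', -0.06), ('st3', 0.76), ('tt0', 0.2), ('tt1', 0.41), ('tt3', -0.52), ('tt2', 0.03), ('sm2', 0.18), ('sm3', 0.37), ('sm0', -0.04), ('tm2', -0.02), ('tm3', -0.28), ('tm1', -0.18), ('tm0', 0.17)]
now nolr stop4 [ 0.6879 -0.0519 -0.238  -0.0363  0.1363  0.1354  0.0897] zt-zm mm 0.9
[('st0', -0.21), ('st2', -0.29), ('tt0', 0.1), ('tt2', 0.11), ('sm2', 0.19), ('sm3', 0.3), ('sm0', -0.0), ('tm2', 0.0), ('tm3', -0.4), ('tm1', -0.11), ('tm0', 0.18)]
now stop3 [ 0.6879 -0.0514 -0.2396 -0.0358  0.1381  0.1357  0.0896] zt-zm mm 2.36
[('st0', -0.33), ('st1', 0.41), ('st2', -0.47), ('st3', 0.8), ('tt0', 0.1), ('tt1', 0.8), ('tt3', -0.4), ('tt2', 0.0), ('sm2', 0.22), ('sm3', 0.39), ('sm0', -0.03), ('tm2', -0.09), ('tm3', -0.2), ('tm1', -0.3), ('tm0', 0.19)]
now nolr stop3 [ 0.6878 -0.0519 -0.2381 -0.0362  0.1382  0.1353  0.0897] zt-zm mm 2.82
[('st0', -0.31), ('st2', -0.49), ('tt0', 0.11), ('tt2', 0.1), ('sm2', 0.16), ('sm3', 0.29), ('sm0', -0.02), ('tm2', -0.0), ('tm3', -0.4), 
[... 459 characters left out ...]
 ('tt0', 0.11), ('tt2', 0.1), ('sm2', 0.17), ('sm3', 0.29), ('sm0', -0.02), ('tm2', 0.01), ('tm3', -0.39), ('tm1', -0.09), ('tm0', 0.11)]
now stop1 [ 0.6878 -0.0515 -0.2371 -0.0364  0.1483  0.1356  0.0896] zt-zm mm 12.75
[('st0', -0.2), ('st1', 1.7), ('st2', -0.4), ('st3', 2.0), ('tt0', 0.01), ('tt1', -0.11), ('tt3', -0.4), ('tt2', 0.1), ('sm2', 0.21), ('sm3', 0.34), ('sm0', -0.03), ('tm2', -0.0), ('tm3', -0.26), ('tm1', -0.2), ('tm0', 0.08)]
now nolr stop1 [ 0.6877 -0.0518 -0.2377 -0.0363  0.1487  0.1354  0.0896] zt-zm mm 13.27
[('st0', -0.19), ('st2', -0.41), ('tt0', 0.1), ('tt2', 0.1), ('sm2', 0.2), ('sm3', 0.3), ('sm0', -0.01), ('tm2', -0.0), ('tm3', -0.35), ('tm1', -0.1), ('tm0', 0.11)]
```

View pics/sd.png

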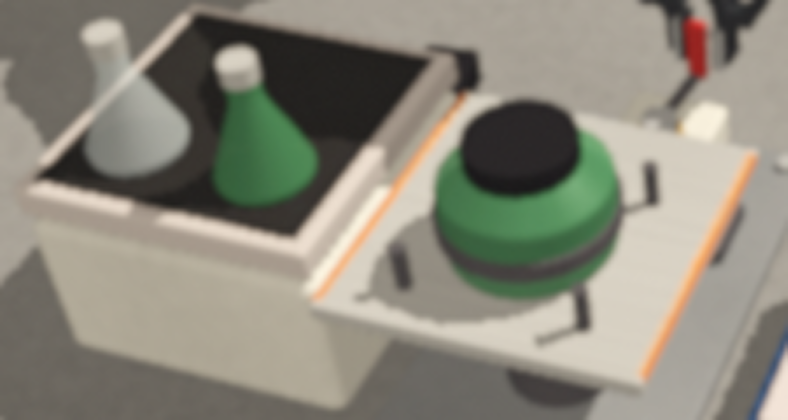

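The edge fit on this picture gives +1 mm and the tracked drop gives about -0.7 mm, so it is level within measurement error. Now I'll close the valve, slowly near the stop.

{"method": "move_arm", "body": {"commands": [[0.0011,0.0022,0,0,0,0],[0.0022,0.0043,0,0,0,0],[0.0034,0.0064,0,0,0,0],[0.0047,0.0084,0,0,0,0],[0.006,0.0103,0,0,0,0]]}}

```text
time: 20.03
tool_pos: [0.4618, 0.0262, 0.0825]
eef_rot: [0.696, 0.114, 0.699, -0.116]
ft_force: [-7.2, -5.6, 3.2]
gripper_width: 0.0237
```

{"method": "move_arm", "body": {"commands": [[0.0007,0.001,0,0,0,0],[0.0015,0.0019,0,0,0,0],[0.0022,0.0028,0,0,0,0],[0.003,0.0037,0,0,0,0],[0.0038,0.0046,0,0,0,0]]}}

```text
time: 20.45
tool_pos: [0.4654, 0.0308, 0.0823]
eef_rot: [0.696, 0.114, 0.699, -0.116]
ft_force: [-7.3, -4.7, 0.7]
gripper_width: 0.024
```

{"method": "move_arm", "body": {"commands": [[0.0005,0.0005,0,0,0,0],[0.001,0.001,0,0,0,0],[0.0015,0.0015,0,0,0,0],[0.002,0.002,0,0,0,0],[0.0024,0.0024,0,0,0,0]]}}

```text
time: 20.87
tool_pos: [0.4678, 0.0333, 0.0823]
eef_rot: [0.696, 0.114, 0.699, -0.116]
ft_force: [-6.5, -4.2, -0.0]
gripper_width: 0.0236
```

{"method": "move_arm", "body": {"commands": [[0.0003,0.0003,0,0,0,0],[0.0006,0.0006,0,0,0,0],[0.0009,0.0009,0,0,0,0],[0.001,0.001,0,0,0,0],[0.001,0.001,0,0,0,0]]}}

```text
time: 21.28
tool_pos: [0.4688, 0.0343, 0.0823]
eef_rot: [0.696, 0.114, 0.699, -0.116]
ft_force: [-6.7, -3.8, 0.7]
gripper_width: 0.024
```

{"method": "move_arm", "body": {"commands": [[0.0003,0.0003,0,0,0,0],[0.0006,0.0006,0,0,0,0],[0.0009,0.0009,0,0,0,0],[0.001,0.001,0,0,0,0],[0.001,0.001,0,0,0,0]]}}

```text
time: 21.7
tool_pos: [0.4698, 0.0353, 0.0823]
eef_rot: [0.696, 0.114, 0.699, -0.116]
ft_force: [-7.0, -3.2, 0.4]
gripper_width: 0.0242
```

{"method": "move_arm", "body": {"commands": [[0.0003,0.0003,0,0,0,0],[0.0006,0.0006,0,0,0,0],[0.0009,0.0009,0,0,0,0],[0.001,0.001,0,0,0,0],[0.001,0.001,0,0,0,0]]}}

```text
time: 22.12
tool_pos: [0.4707, 0.0363, 0.0822]
eef_rot: [0.696, 0.114, 0.699, -0.116]
ft_force: [-7.1, -4.6, 0.9]
gripper_width: 0.0238
```

{"method": "move_arm", "body": {"commands": [[0.0002,0.0002,0,0,0,0],[0.0004,0.0004,0,0,0,0],[0.0006,0.0006,0,0,0,0],[0.0008,0.0008,0,0,0,0],[0.0008,0.0008,0,0,0,0]]}}

```text
time: 22.53
tool_pos: [0.471, 0.0366, 0.0822]
eef_rot: [0.696, 0.114, 0.7, -0.117]
ft_force: [-8.4, -5.1, 1.4]
gripper_width: 0.0241
```

{"method": "move_arm", "body": {"commands": [[0.0002,0.0002,0,0,0,0],[0.0004,0.0004,0,0,0,0],[0.0006,0.0006,0,0,0,0],[0.0006,0.0006,0,0,0,0],[0.0006,0.0006,0,0,0,0]]}}

```text
time: 22.95
tool_pos: [0.4712, 0.0366, 0.0821]
eef_rot: [0.695, 0.114, 0.7, -0.117]
ft_force: [-10.7, -7.2, 5.3]
gripper_width: 0.0238
```

{"method": "move_arm", "body": {"commands": [[0.0001,0.0001,0,0,0,0],[0.0002,0.0002,0,0,0,0],[0.0003,0.0003,0,0,0,0],[0.0004,0.0004,0,0,0,0],[0.0004,0.0004,0,0,0,0]]}}

```text
time: 23.37
tool_pos: [0.4712, 0.0366, 0.082]
eef_rot: [0.695, 0.114, 0.7, -0.117]
ft_force: [-12.3, -9.1, 6.8]
gripper_width: 0.0238
```

At the stop: the force rose to about 15 N with no further travel. I'll centre the cage off the post, widen it, then rise.

{"method": "move_arm", "body": {"commands": [[-0.001,-0.001,0,0,0,0],[-0.002,-0.002,0,0,0,0],[-0.003,-0.003,0,0,0,0],[-0.0038,-0.0038,0,0,0,0],[-0.0042,-0.0042,0,0,0,0]]}}

```text
time: 23.78
tool_pos: [0.4708, 0.0353, 0.0835]
eef_rot: [0.698, 0.115, 0.697, -0.115]
ft_force: [-0.0, -0.7, 0.2]
gripper_width: 0.0243
```

{"method": "move_arm", "body": {"commands": [[0,0,0,0,0,0],[0,0,0,0,0,0],[0,0,0,0,0,0],[0,0,0,0,0,0],[0,0,0,0,0,0]], "claw": 0.036}}

```text
time: 24.2
tool_pos: [0.4705, 0.0351, 0.0833]
eef_rot: [0.698, 0.115, 0.698, -0.115]
ft_force: [-0.4, -0.0, -0.2]
gripper_width: 0.0362
```

{"method": "move_arm", "body": {"commands": [[0,0,0.01,0,0,0],[0,0,0.025,0,0,0],[0,0,0.045,0,0,0],[0,0,0.07,0,0,0],[0,0,0.1,0,0,0]]}}

```text
time: 24.62
tool_pos: [0.4697, 0.0346, 0.1842]
eef_rot: [0.697, 0.115, 0.698, -0.116]
ft_force: [0.5, 0.7, 0.2]
gripper_width: 0.036
```

{"method": "move_arm", "body": {"commands": [[-0.005,0.015,0.02,0,0,0],[-0.01,0.04,0.03,0,0,0],[-0.015,0.07,0.04,0,0,0],[-0.02,0.105,0.05,0,0,0],[-0.025,0.14,0.05,0,0,0]]}}

```text
time: 25.03
tool_pos: [0.446, 0.1765, 0.2364]
eef_rot: [0.699, 0.117, 0.697, -0.114]
ft_force: [0.5, 1.2, 0.7]
gripper_width: 0.0361
```

{"method": "move_arm", "body": {"commands": [[-0.01,0.035,0,0,0,0],[-0.02,0.07,0,0,0,0],[-0.03,0.105,0,0,0,0],[-0.045,0.14,0,0,0,0],[-0.06,0.17,0,0,0,0]]}}

```text
time: 25.45
tool_pos: [0.3845, 0.3472, 0.2341]
eef_rot: [0.698, 0.115, 0.698, -0.115]
ft_force: [0.5, 0.1, 0.9]
gripper_width: 0.036
```

```bash
python3 z.py 2; python3 - <<'E' | grep -A1 now
from h import *
import cv2
im=np.mean([viewer.snapshot("scene").astype(float) for _ in range(4)],0).astype(np.uint8)[:,:,::-1]
cv2.imwrite("pics/fin_s.png",im)
im=np.mean([viewer.snapshot("top").astype(float) for _ in range(4)],0).astype(np.uint8)[:,:,::-1];cv2.imwrite("pics/fin_t.png",im)
cv2.imwrite("pics/fin_tz.png",cv2.resize(im[80:250,270:480],None,fx=3.5,fy=3.5,interpolation=cv2.INTER_CUBIC))
import ef,ef2
ef.run("pics/fin_s.png","pics/fin_t.png","now",ef.base(.135))
ef2.run("pics/fin_s.png","pics/fin_t.png","now",ef.base(.135))
E
```

```text
z [0.1316 0.1333] bottle drop (0.0575, 0.924) t 25.5 f [-4.4  5.5  0.4] tcp [0.3801 0.3534 0.2338]
z [0.1316 0.1333] bottle drop (0.0578, 0.928) t 25.55 f [-0.2  0.4  0.5] tcp [0.3818 0.3503 0.2337]
now [ 0.688  -0.0516 -0.2411 -0.0353  0.1368  0.1354  0.0894] zt-zm mm 1.36
[('st0', -0.3), ('st1', -0.52), ('st2', -0.31), ('st3', 0.06), ('tt0', 0.19), ('tt1', 2.34), ('tt3', -0.39), ('tt2', 0.1), ('sm2', 0.41), ('sm3', 0.49), ('sm0', -0.01), ('tm2', -0.21), ('tm3', -0.25), ('tm1', -0.4), ('tm0', 0.12)]
now [ 0.6877 -0.0522 -0.2391 -0.0357  0.1364  0.135   0.0895] zt-zm mm 1.39
[('st0', -0.18), ('st2', -0.52), ('tt0', 0.07), ('tt2', 0.12), ('sm2', 0.39), ('sm3', 0.3), ('sm0', 0.1), ('tm2', -0.11), ('tm3', -0.51), ('tm1', -0.11), ('tm0', -0.01)]
```

View pics/fin_tz.png

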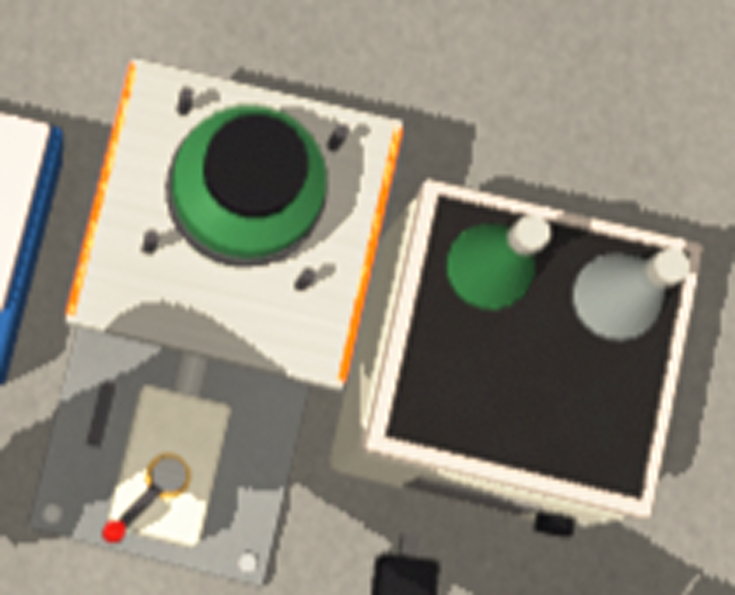

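View pics/fin_s.png

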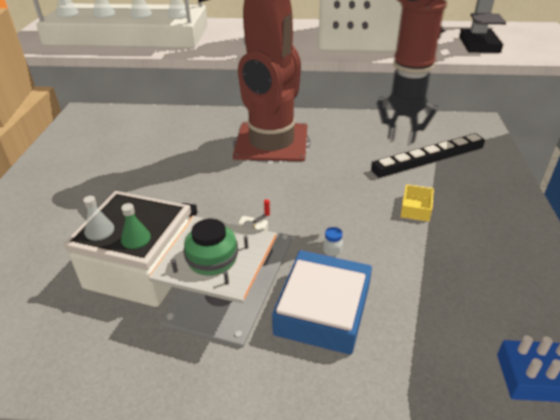

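The post is back at its starting pixel (114,531), so the valve is shut. The table is level within about 1 mm, the loose things haven't moved and the arm is clear.

```bash
python3 -c "
from bench import workorder
print(workorder.sign_off())"
```

```text
the job is handed in; nothing more can be done
None
```

The table now stands level with the shaker deck's mat to within about 1.5 mm, the valve is shut against its stop, and I handed the job in at about 26 s.

- **Lowering:** I turned the lever with the fingers held loosely around the red post. The table sank at about 6 mm/s in one long run, then in short open-and-shut steps, for about 57 mm in all. The fastest rate I measured was 6.4 mm/s.
- **Shutting:** I pressed the lever onto its stop, where the force read about 15 N in the horizontal plane (about 17 N in all) with no further travel. That was the highest reading, but forces are only read at the end of each move and at each picture. The fingers then came clear with no contact force.
- **Last checks:** In the final pictures the post is back at its starting pixel, the arm is clear, and the loose things look undisturbed.
- **Height, where the checks disagreed slightly:** Fitting the edges in the final pictures puts the table about 1.4 mm above the mat. The tracked drop from the start puts it about 0.7 mm below. I took that as level within measurement error.

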